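# Nest the empty hang trays on the stockroom hook

### The job

Put the three empty hang trays away on the storage hook: thread the large one on first, then the medium, then the small, eyes over the prong, backs to the board and open fronts outward, so that each nests in the one before. Then, by the small tray, push the whole stack and the stiff red slider back until the slider comes up hard against its black stop, and press it home there with a firm push of about 15 N for a moment, never loading the hook or the trays with more than 25 N. Let go, and leave everything else on the table as it stands.

Things in the scene. Friction and masses are not known exactly. Their poses are not given: they have to be found in the camera images.
- hook: Storage hook, fixed: steel foot, blue upright board 70 wide, 10 thick, top 188 above the table; level steel prong 8 in diameter, round end, 170 above the table, 145 long from the board's front to the hook's -x. Origin: on the table under the board's front face, in line with the prong; x along the prong from free end to board, z up.
- hook_tip (a point): Free end of the prong, on its axis, 145 in front of the board. Axes as the hook's.
- slider: Red slider block, 22 wide x 24 tall x 12 long, round the prong. It starts 6 to 18 short of its stop, does not slide of itself, takes about 4 N to push, then comes up against a black rubber-faced disc (gives a little), 22 across, 6 thick, clamped 0 to 22 in front of the board: this varies and is not measured. Origin: on the prong's axis, on its back face (board side); axes as the hook's.
- slider_face (a point): Middle of the slider's front face, on the prong's axis, 12 in front of its origin. The large tray's flat header back comes against it. Hanging trays add a few N of friction on the prong, more if the pushed tray is also borne down or sideways: read the force and ease the height.
- large_tray: Black plastic hang tray, about 140 g, standing. Shell 100 wide (y) x 34 deep (x) x 75 tall, walls and floor 3, back plate 4; front (-x) and top open. Above the back plate a header block 28 wide (y) x 16 deep x 36 tall, top 111 up: grip its y sides. A 12 x 12 eye runs through it along x, centre 95 up. Origin: underside, mid-width, on the flat back face; x out of the back, y along the width, z up.
- medium_tray: Orange plastic hang tray, about 110 g, standing. Shell 86 wide (y) x 34 deep (x) x 65 tall, walls and floor 3, back plate 4; front (-x) and top open. Above the back plate a header block 36 wide (y) x 16 deep x 36 tall, top 101 up: grip its y sides. A 12 x 12 eye runs through it along x, centre 85 up. Origin: underside, mid-width, on the flat back face; x out of the back, y along the width, z up.
- small_tray: White plastic hang tray, about 80 g, standing. Shell 72 wide (y) x 34 deep (x) x 55 tall, walls and floor 3, back plate 4; front (-x) and top open. Above the back plate a header block 44 wide (y) x 16 deep x 36 tall, top 91 up: grip its y sides. A 12 x 12 eye runs through it along x, centre 75 up. Origin: underside, mid-width, on the flat back face; x out of the back, y along the width, z up.
- large_tray_eye (a point): Centre of the eye of the large tray, in the middle of its header (8 in front of the back face). Axes as the tray's. Hanging, it lies 2 below the prong's axis. In the finished stack, header against header, each eye is 16 in front of the one behind; the large's is 8 in front of slider_face.
- medium_tray_eye (a point): Centre of the eye of the medium tray, in the middle of its header (8 in front of the back face). Axes as the tray's. Hanging, it lies 2 below the prong's axis. In the finished stack, header against header, each eye is 16 in front of the one behind; the large's is 8 in front of slider_face.
- small_tray_eye (a point): Centre of the eye of the small tray, in the middle of its header (8 in front of the back face). Axes as the tray's. Hanging, it lies 2 below the prong's axis. In the finished stack, header against header, each eye is 16 in front of the one behind; the large's is 8 in front of slider_face.
- pack1: Filled hang pack to be left alone: black base, clear body, 54 x 36 x 97 tall. Origin: centre of its underside.
- pack2: Filled hang pack to be left alone: black base, clear body, 54 x 36 x 97 tall. Origin: centre of its underside.
- pack3: Filled hang pack to be left alone: black base, clear body, 54 x 36 x 97 tall. Origin: centre of its underside.
- can: Closed tin to be left alone, 60 in diameter, 90 tall. Origin: centre of its underside.
- cup: White cup to be left alone, 76 in diameter, 85 tall. Origin: centre of its underside.
- brush: Hand brush lying on the table, to be left alone. Origin: centre of its underside.
There are look-alikes about, which are no part of the job. Of the things shaped like the medium_tray, the orange one is meant.

How it is judged:
By the outcome, as a careful person would: the job done as asked, in the order asked, and still so for the second after the job is handed in, with the robot touching nothing.
It also fails if it takes over 72 s, if anything falls off the work surface, if the arm or the gripper's body presses on something with over 40 N, if the wrist force passes 120 N, or if a joint passes its speed limit or range.

### The arm

A 6-joint arm with a two-finger parallel gripper is mounted at the origin on the work surface. World frame = base frame: x ahead of the robot, y to its left, z up, the work surface at z = 0. Lengths are in m, angles in rad, forces in N, time in s.
With the tool pointing down it reaches from about 0.325 to 0.925 m from the base axis. Payload 3.1 kg.
Tool frame: the origin (TCP) lies on the centre line of the jaws, within the pads' length; the fingertips stand 22 mm ahead of it and the grasp point (between the pads) lies 3 mm ahead of it; z points along the fingers, y is the direction in which the jaws open and shut (so a half turn about z gives the same grasp; the last joint's range is limited). The gripper opens to 85 mm and grips with 20 to 120 N. Pads are 22 mm wide; open, the fingers measure 114 mm over their backs; the gripper's body (76 mm by 85 mm) begins 54 mm behind the grasp point. The pads swing forward as they close: fully open they stand 13 mm farther back than shut.
Start: joints at [-1.242, 0.217, 1.613, -0, 1.311, -0.112], TCP at [0.267, -0.565, 0.253] pointing down, gripper open.
Joint ranges: [-2.75, 2.75], [-0.78, 2.1], [0.31, 2.55], [-1.13, 4.27], [0.13, 2.63], [-2.58, 2.58]. Speed limits (rad/s): [2.79, 2.79, 3.14, 3.14, 3.14, 3.14].

### API

Orientations are given as a rotation vector (axis times angle).
In Python, from rig import sense, get_image, camera_model, hand_in gives the robot as it stands. The module is installed in compiled form; this text tells all that it offers.
- The arm moves only by the shell command python3 -m creep 'ROWS' [FORCE]. ROWS is JSON, a list of rows, each a list of 7 numbers: the shift along the tool's x, y, z scaled (see below), then the turn, a rotation vector about the tool's x, y, z scaled (see below), then the closure, from -1 (fully open) to 1 (shut), so that 0 is half open. A call has exactly 8 rows; each row shifts and turns the commanded pose from where the row before left it, along the tool's axes as they then stand; what a row does not reach is not made up. The controller multiplies each number of a shift by 0.2 m and each number of a turn by pi rad. A row lasts 1/8 s, in which the tool goes at most 62.5 mm and 10.7 degrees, less where a joint would pass 70% of its speed; a pose out of reach is approached as far as the arm can. A call with a number of a shift or a turn outside -1 to 1 is refused whole. A call with a gripper value outside its range is refused whole. The fingers move at their own pace and stop on an object; FORCE is the grip in N (left out, the last holds). Time passes only in rows, so rows that do not move let the fingers close, or fill a call up. It gives the time, the measured TCP pose, the force and the opening at its end, in the units of the state.
- sense(): the state, without advancing time (a new reading comes with each control period).
- get_image(name): name is "scene" or "top" or "wrist"; returns (picture, depth): 384x512x3 uint8, blue, green, red; 384x512 float32, m along the optical axis (not along the pixel's ray), 0 where there is no reading.
- camera_model(name): a dict with "fx", "fy", "cx", "cy" (pixels), "k1" (the pictures are not rectified: a ray, as slopes to the right and down, at radius r is drawn at 1 + k1 r^2 times it, then the intrinsics apply), "R" (3x3) and "t" (3): a world point X has camera coordinates R X + t. Camera axes: x right, y down, z forward; pixel columns grow to the right and rows downward; lengths in m; the calibration is good to about 2 mm. A picture is of the moment at which its call begins: read the wrist's pose just before it. camera_model takes no time and is no camera call; for the wrist camera it gives the pose at the moment of the call.
- hand_in(): hands the job in, once; it reports no verdict.
The state is a dict: "t": time; "joints": joint angles; "dq": joint speeds; "joint_efforts": joint torques, N m; "ee_pos": TCP position; "tcp_rot": TCP orientation; "contact_force": force on the tool from outside, world axes, zero at the start; "ft_torque": the same for the moment, N m; "grip_width": finger opening in m.
Only numpy, scipy, OpenCV 4.12 (cv2) and the standard library are available. Lean on these libraries where they do the work, as an engineer would, in place of code of your own. Each camera call takes 0.05 s, during which the arm holds its last target.

## Working session

There is one attempt and no reset: what is moved stays moved. The work goes in short steps, Python scripts to look and compute and a shell command to move; the robot and the scene stay as the last step left them, time stands still between calls to the robot, and variables do not carry over. Pictures are saved under pics/ and viewed, and the job is handed in when it is done.

```bash
ls; mkdir -p pics; python3 - <<'E'
from rig import *
import cv2,numpy as np
print(sense())
for n in ("scene","top","wrist"):
    m=camera_model(n); print(n,{k:(np.round(v,4).tolist() if not np.isscalar(v) else v) for k,v in m.items()})
    p,d=get_image(n); cv2.imwrite(f"pics/{n}0.png",p); np.save(f"pics/{n}0.npy",d)
E
```

```text
pics
{'t': 0.0, 'joints': array([-1.24219572e+00,  2.17796097e-01,  1.61496396e+00, -9.37055370e-07,
        1.31128800e+00, -1.12234298e-01]), 'dq': array([-0.0005542 ,  0.00073414, -0.00120712, -0.00025099,  0.00057092,
        0.00130386]), 'joint_efforts': array([-1.59450578e-04, -3.96849203e+01, -3.03851831e+01, -1.43160587e-04,
        9.68284527e-03, -5.10316909e-06]), 'ee_pos': array([ 0.26643231, -0.56450711,  0.25192662]), 'tcp_rot': array([-3.06320379e+00, -6.86335059e-01,  4.17531320e-04]), 'contact_force': array([-0.86871071,  0.67218424, -0.33647917]), 'ft_torque': array([-0.02393075, -0.01406933, -0.00865121]), 'grip_width': 0.08579180371503797}
scene {'fx': 394.31902154842277, 'fy': 394.31902154842277, 'cx': 256.6057320208127, 'cy': 192.93204888658252, 'k1': -0.11153922293397879, 'R': [[0.4315, 0.902, -0.0144], [0.6419, -0.3182, -0.6977], [-0.6339, 0.2918, -0.7163]], 't': [-0.2115, -0.2501, 1.787]}
top {'fx': 405.4884780173566, 'fy': 405.4884780173566, 'cx': 252.95349161175844, 'cy': 190.3806346875438, 'k1': -0.07634980783157902, 'R': [[0.0084, -0.9997, 0.0211], [-0.9975, -0.0099, -0.0706], [0.0708, -0.0204, -0.9973]], 't': [-0.0414, 0.5104, 1.4237]}
wrist {'fx': 276.66456991330904, 'fy': 276.66456991330904, 'cx': 253.20153962908722, 'cy': 184.0054325502638, 'k1': -0.02638969936828519, 'R': [[0.4277, -0.9039, -0.0012], [-0.8662, -0.4103, 0.2853], [-0.2584, -0.121, -0.9584]], 't': [-0.6247, -0.037, 0.3788]}
```

View pics/scene0.png

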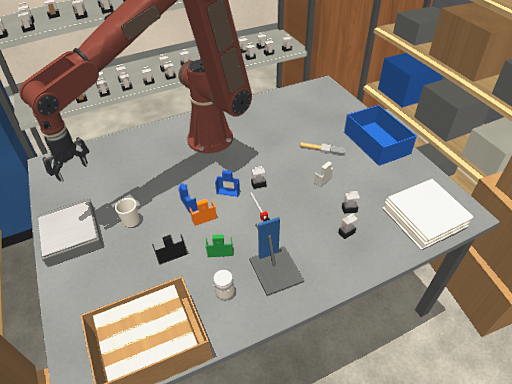

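View pics/top0.png

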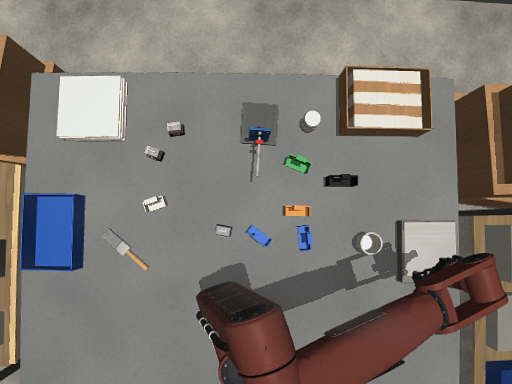

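View pics/wrist0.png

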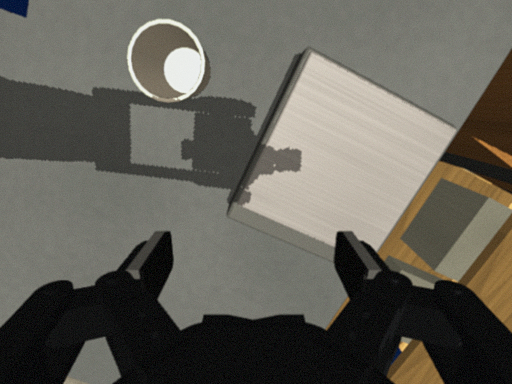

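```bash
cat > h.py <<'E'
import numpy as np,cv2
from rig import *
def ray(m,uv):
    uv=np.atleast_2d(np.asarray(uv,float))
    a=np.stack([(uv[:,0]-m['cx'])/m['fx'],(uv[:,1]-m['cy'])/m['fy']],1)
    b=a.copy()
    for _ in range(20): b=a/(1+m['k1']*(b**2).sum(1,keepdims=True))
    return np.c_[b,np.ones(len(b))]
def cen(m): return -np.asarray(m['R']).T@np.asarray(m['t'])
def unp(m,uv,d):
    return (ray(m,uv)*np.asarray(d).reshape(-1,1)-np.asarray(m['t']))@np.asarray(m['R'])
def atz(m,uv,z):
    r=ray(m,uv)@np.asarray(m['R']); c=cen(m)
    return c+r*((z-c[2])/r[:,2])[:,None]
def tri(ms,uvs):
    A=np.zeros((3,3));b=np.zeros(3);L=[]
    for m,uv in zip(ms,uvs):
        r=(ray(m,uv)@np.asarray(m['R']))[0];r/=np.linalg.norm(r);P=np.eye(3)-np.outer(r,r);c=cen(m);A+=P;b+=P@c;L.append((P,c))
    x=np.linalg.solve(A,b); return x,[np.linalg.norm(P@(x-c)) for P,c in L]
def proj(m,X):
    X=np.atleast_2d(X)@np.asarray(m['R']).T+np.asarray(m['t']); b=X[:,:2]/X[:,2:]
    b=b*(1+m['k1']*(b**2).sum(1,keepdims=True)); return b*[m['fx'],m['fy']]+[m['cx'],m['cy']]
def cloud(m,d):
    v,u=np.nonzero(d>0); P=unp(m,np.c_[u,v],d[v,u]); o=np.full(d.shape+(3,),np.nan); o[v,u]=P; return o
def crop(p,x,y,w,hh,k): return cv2.resize(p[y:y+hh,x:x+w],None,fx=k,fy=k,interpolation=cv2.INTER_CUBIC)
E
python3 - <<'E'
from h import *
p=cv2.imread('pics/top0.png'); cv2.imwrite('pics/topA.png',crop(p,200,90,170,160,4.7))
cv2.imwrite('pics/topB.png',crop(p,100,110,150,120,5))
p=cv2.imread('pics/scene0.png'); cv2.imwrite('pics/scA.png',crop(p,140,150,220,160,3.6))
E
```

```text
(no output)
```

View pics/topA.png

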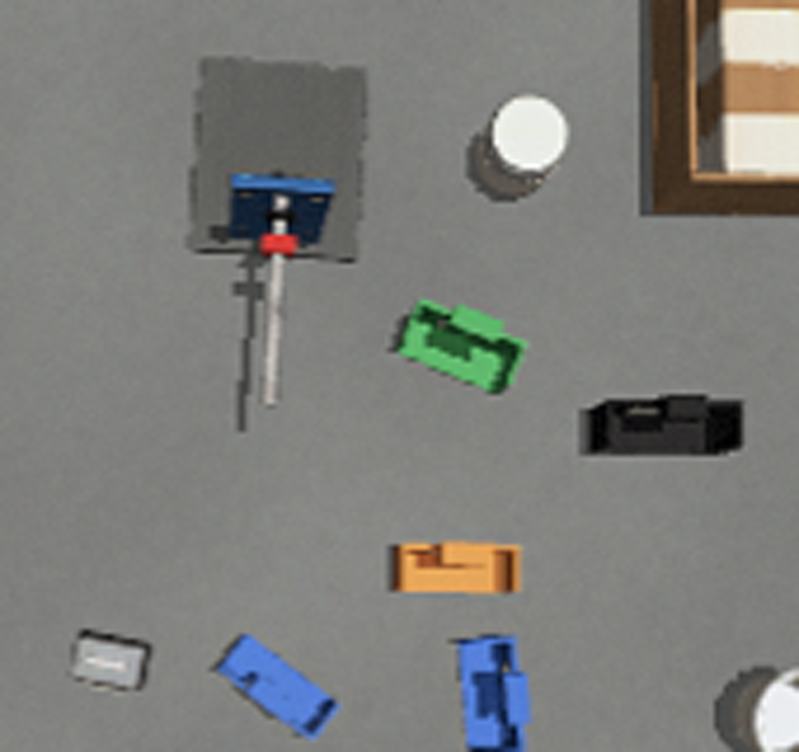

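View pics/topB.png

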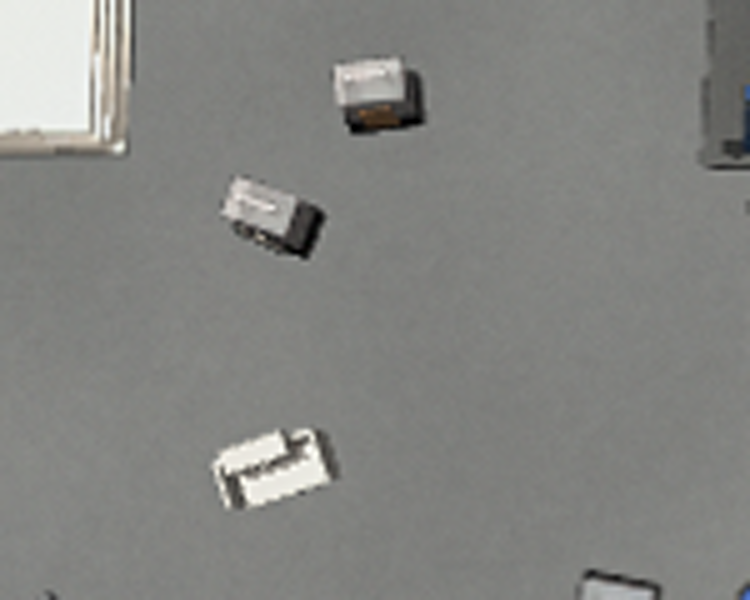

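View pics/scA.png

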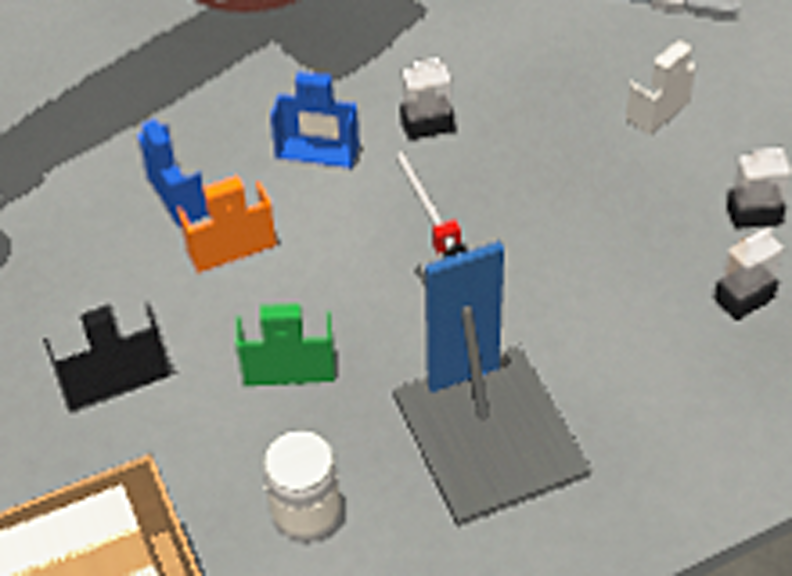

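```bash
python3 - <<'E'
from h import *
for n in ("top","scene"):
    m=camera_model(n); C=cloud(m,np.load(f'pics/{n}0.npy')); np.save(f'pics/C{n}.npy',C)
    p=cv2.imread(f'pics/{n}0.png')
    print(n)
    if n=="top":
        boxes=dict(large=(318,165,365,192),med=(278,200,316,220),small=(138,192,172,214),green=(280,150,315,176),pack1=(160,118,190,140),pack2=(140,142,170,165),pack3=(212,222,236,240),can=(300,105,325,132),cup=(350,228,386,258),hook=(238,98,280,185),blue1=(242,222,274,248),blue2=(294,222,316,252))
        tc=C[240:260,330:345].reshape(-1,3); print('table z',np.nanmedian(C[180:200,190:230,2]),np.nanstd(C[180:200,190:230,2]))
        for k,(a,b,c,d) in boxes.items():
            Q=C[b:d,a:c].reshape(-1,3); Q=Q[Q[:,2]>0.012]
            zt=np.percentile(Q[:,2],98); T=Q[Q[:,2]>zt-0.012]
            r=cv2.minAreaRect((Q[:,:2]*1000).astype(np.float32)); r2=cv2.minAreaRect((T[:,:2]*1000).astype(np.float32))
            print(k,round(zt,4),'all',np.round(np.r_[r[0],r[1],r[2]],1),'top',np.round(np.r_[r2[0],r2[1],r2[2]],1),len(T))
E
```

```text
top
table z -0.00016414164786270036 0.003098450783092797
large 0.1145 all [ 547.6 -346.2  101.2   34.5   89.4] top [ 555.7 -347.9   14.1   29.2    1.4] 45
med 0.1047 all [ 439.6 -187.6   85.4   31.8   89.8] top [ 447.3 -188.6   36.4   13.6   89.9] 48
small 0.0954 all [463.8 309.1  42.7  73.5  21. ] top [468.9 310.   16.2  44.3  19.1] 66
green 0.1056 all [ 606.8 -192.    86.2   34.5   68.2] top [ 615.  -195.3   35.8   16.2   67.4] 54
pack1 0.0982 all [725.3 240.7  35.9  54.8   9.7] top [727.6 239.7   6.8  27.8   6.2] 17
pack2 0.0971 all [636.9 311.7  54.1  35.7  73.6] top [634.6 314.2  28.8  14.4  72.1] 19
pack3 0.0977 all [368.5  68.4  53.9  36.7  79.5] top [369.3  69.3  31.7   5.3  79.3] 17
can 0.0943 all [ 756.6 -236.    57.4   59.    18.9] top [ 758.3 -236.6   54.2   54.6   65.9] 199
cup 0.0885 all [ 329.6 -439.2   71.1   69.4   60.3] top [ 329.6 -439.2   71.1   69.4   60.3] 97
hook 0.1894 all [689.8 -50.5 129.  282.   86.4] top [669.5 -52.6  67.5  63.1  89.7] 122
blue1 0.1061 all [350.9 -56.   86.4  32.6  52.7] top [344.1 -50.9  35.8  15.3  53.6] 52
blue2 0.1051 all [ 345.3 -216.4   86.    35.4    5.3] top [ 347.  -225.    34.1   15.8    5.3] 54
scene
```

```bash
python3 - <<'E'
from h import *
mt=camera_model('top');ms=camera_model('scene')
p=cv2.imread('pics/top0.png'); q=cv2.imread('pics/scene0.png')
C=np.load('pics/Ctop.npy')
# prong rows
for v in range(140,180,2):
    r=p[v,248:270].astype(int).sum(1)
    print(v,r.tolist(), np.round(np.nanmax(C[v,248:270,2]),3))
cv2.imwrite('pics/tipT.png',crop(p,238,120,50,70,8)); cv2.imwrite('pics/tipS.png',crop(q,240,185,60,60,10))
E
```

```text
140 [154, 142, 122, 132, 129, 125, 114, 188, 301, 352, 335, 329, 335, 312, 257, 177, 90, 97, 101, 133, 249, 307] 0.186
142 [329, 315, 300, 300, 308, 240, 150, 231, 319, 344, 336, 339, 338, 337, 340, 252, 162, 258, 325, 300, 311, 303] 0.187
144 [406, 407, 409, 370, 258, 194, 194, 181, 125, 154, 493, 485, 222, 115, 130, 141, 136, 145, 172, 181, 207, 248] 0.177
146 [387, 388, 311, 224, 222, 215, 233, 232, 348, 372, 519, 527, 405, 395, 385, 392, 388, 381, 378, 389, 382, 389] 0.172
148 [387, 386, 397, 398, 319, 212, 324, 396, 390, 384, 541, 532, 397, 386, 390, 395, 388, 387, 385, 383, 381, 377] 0.172
150 [392, 310, 212, 224, 225, 218, 213, 207, 321, 464, 581, 522, 403, 387, 384, 388, 383, 387, 377, 380, 384, 382] 0.174
152 [398, 323, 240, 243, 235, 224, 223, 211, 321, 444, 572, 498, 362, 394, 391, 386, 383, 377, 379, 379, 384, 382] 0.175
154 [395, 392, 395, 399, 319, 215, 334, 409, 338, 423, 500, 424, 366, 395, 391, 389, 387, 393, 385, 387, 379, 383] 0.177
156 [395, 396, 396, 397, 312, 205, 331, 395, 355, 443, 472, 361, 352, 386, 389, 384, 391, 392, 392, 380, 389, 388] 0.174
158 [392, 382
[... 617 characters left out ...]
212, 338, 391, 386, 441, 574, 506, 365, 389, 396, 392, 389, 382, 389, 388, 393, 390, 386] 0.177
170 [382, 388, 385, 305, 213, 329, 402, 334, 410, 576, 501, 376, 398, 392, 392, 389, 387, 392, 388, 396, 390, 393] 0.174
172 [386, 395, 313, 214, 214, 333, 397, 352, 435, 531, 439, 359, 392, 389, 395, 396, 396, 390, 391, 390, 396, 396] 0.177
174 [385, 391, 306, 208, 335, 404, 392, 354, 461, 530, 409, 340, 383, 394, 399, 401, 396, 388, 393, 390, 384, 387] 0.174
176 [380, 389, 307, 204, 337, 395, 388, 391, 375, 326, 347, 392, 393, 391, 401, 395, 397, 398, 404, 393, 389, 397] 0.006
178 [396, 391, 310, 210, 332, 401, 387, 386, 395, 396, 388, 392, 396, 397, 396, 400, 398, 395, 397, 403, 396, 397] 0.006
```

View pics/tipT.png

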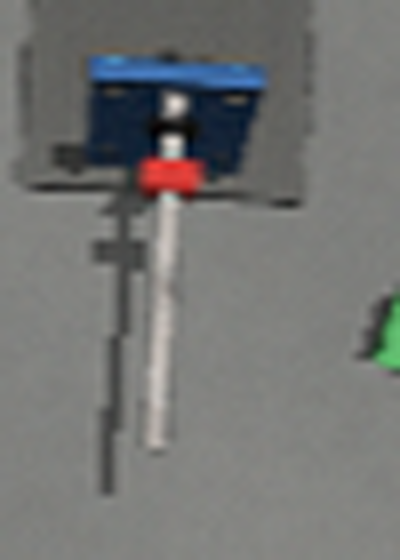

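View pics/tipS.png

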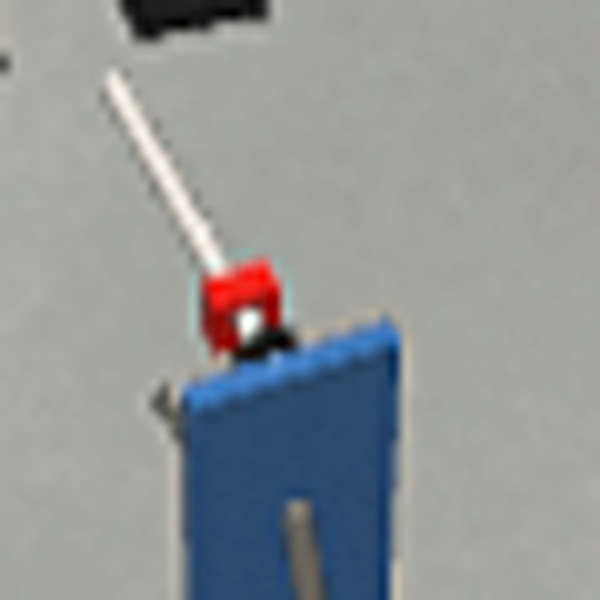

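```bash
python3 - <<'E'
from h import *
mt=camera_model('top');ms=camera_model('scene')
p=cv2.imread('pics/top0.png').astype(int).sum(2)
print('tip tri',tri([mt,ms],[(257.0,175.3),(250.8,191.8)]))
P=[]
for v in range(146,175):
    r=p[v,255:263]; w=np.clip(r-400,0,None); 
    if w.sum(): P.append(atz(mt,[(255+(np.arange(8)*w).sum()/w.sum(),v)],0.172)[0])
P=np.array(P); k=np.polyfit(P[:,0],P[:,1],1); print('line y=',k, np.degrees(np.arctan(k[0])), 'y at',P[0],P[-1],np.std(P[:,1]-np.polyval(k,P[:,0])))
print('tip z.17',atz(mt,[(257.0,175.3)],0.17))
# board face normal: top edge of board scene/top
print('board top corners', tri([mt,ms],[(238+90/8-.5,120+57/8-.5),(240+398/10,185+320/10)]))
print(atz(mt,[(238+92/8-.4,120+82/8-.4),(238+266/8-.4,120+84/8-.4)],.188))
print('slider top front edge', atz(mt,[(238+172/8-.4,120+192/8-.4),(238+172/8-.4,120+160/8-.4)],.182), 'stop', atz(mt,[(259.3,120+115/8),(259.3,120+135/8)],.181))
E
```

```text
tip tri (array([ 0.54806842, -0.04613696,  0.17223698]), [np.float64(5.736030323040773e-05), np.float64(5.7360303230345726e-05)])
line y= [-0.04905373 -0.01860204] -2.8083208015799324 y at [ 0.64261587 -0.05032883  0.172     ] [ 0.55227276 -0.04523031  0.172     ] 0.00041263830241032833
tip z.17 [[ 0.54833353 -0.04615159  0.17      ]]
board top corners (array([ 0.70096028, -0.01873423,  0.18994934]), [np.float64(0.0006062533279745061), np.float64(0.0006062533279745197)])
[[ 0.69126192 -0.01940922  0.188     ]
 [ 0.69138929 -0.08856739  0.188     ]]
slider top front edge [[ 0.64854788 -0.0517027   0.182     ]
 [ 0.66145347 -0.05161122  0.182     ]] stop [[ 0.67857018 -0.0521652   0.181     ]
 [ 0.67047365 -0.05222195  0.181     ]]
```

Candidates (top picture): black tray (341,181) is the only black one, so it is the large. White (154,204) is the only white one with an open shell and header, so it is the small. Of the four medium-shaped trays, green (297,163), blue (259,236), blue (304,237) and orange (297,211), the orange is meant. The crops confirm it: sizes are 100, 86 and 73 wide, and all three stand with their backs toward +x. The red slider is at (259,142) and the prong tip at (257,175).

I turn to yaw 0 and go toward the large tray.

```bash
python3 -m creep '[[0,0,0,0,0,0.047,-1],[0,0,0,0,0,0.047,-1],[0,0,0,0,0,0.0465,-1],[0.225,-0.17,0.04,0,0,0,-1],[0.225,-0.17,0.04,0,0,0,-1],[0.225,-0.17,0.04,0,0,0,-1],[0.225,-0.17,0.04,0,0,0,-1],[0.225,-0.17,0.04,0,0,0,-1]]' 25
cat > w.py <<'E'
import sys
from h import *
n=sys.argv[1]; s=sense(); m=camera_model('wrist'); p,d=get_image('wrist'); cv2.imwrite(f'pics/{n}.png',p); np.savez(f'pics/{n}.npz',d=d,R=m['R'],t=m['t'])
from scipy.spatial.transform import Rotation as Ro
R=Ro.from_rotvec(s['tcp_rot']).as_matrix(); print('ee',np.round(s['ee_pos'],4),'xdir',np.round(R[:,0],4),'z',np.round(R[:,2],4),'F',np.round(s['contact_force'],2),'w',round(s['grip_width'],4),'t',s['t'])
E
python3 w.py w1
```

```text
t: 1.15
ee_pos: [0.4929, -0.394, 0.2127]
tcp_rot: [-3.141, 0.001, 0.0]
contact_force: [0.1, -0.3, -0.7]
grip_width: 0.0854
ee [ 0.4929 -0.394   0.2127] xdir [ 1.e+00 -7.e-04 -3.e-04] z [-3.e-04  2.e-04 -1.e+00] F [ 0.15 -0.32 -0.74] w 0.0854 t 1.15
```

View pics/w1.png

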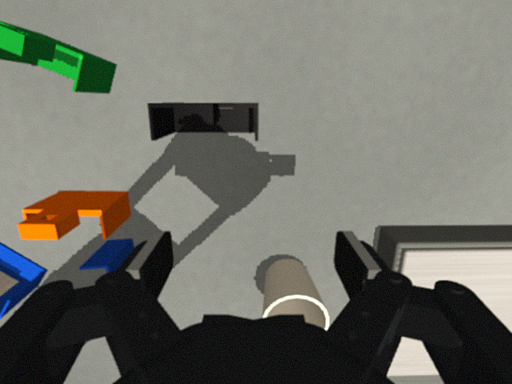

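```bash
cat > m.py <<'E'
from h import *
def load(n):
    z=np.load(f'pics/{n}.npz'); m=dict(camera_model('wrist')); m['R']=z['R'];m['t']=z['t']; return m,z['d'],cv2.imread(f'pics/{n}.png')
E
python3 - <<'E'
from m import *
m,d,p=load('w1'); C=cloud(m,d)
for k,(a,b,c,e) in dict(large=(135,95,270,145),med=(10,185,136,245)).items():
    Q=C[b:e,a:c].reshape(-1,3); Q=Q[(Q[:,2]>.012)&(Q[:,2]<.15)]; zt=np.percentile(Q[:,2],98); T=Q[Q[:,2]>zt-.012]
    for S in (Q,T):
        r=cv2.minAreaRect((S[:,:2]*1000).astype(np.float32)); print(k,zt,np.round(np.r_[r[0],r[1],r[2]],1),len(S))
print('floor',np.nanmedian(C[10:60,300:400,2]))
cv2.imwrite('pics/w1c.png',crop(p,130,85,150,70,5))
E
```

```text
large 0.11241988105067414 [ 548.5 -348.7  100.7   34.2   89.7] 2080
large 0.11241988105067414 [ 557.5 -348.7   28.9   16.    89.8] 827
med 0.10168109704828834 [ 424.2 -191.1   89.    70.8   89.6] 3655
med 0.10168109704828834 [ 450.5 -191.7   38.4   16.9   88.7] 867
floor 0.000372085566573087
```

View pics/w1c.png

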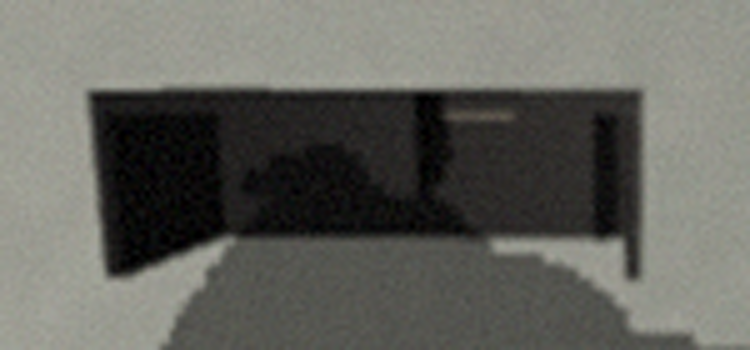

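```bash
python3 -m creep '[[0.16,-0.113,0,0,0,0,-1],[0.163,-0.113,0,0,0,0,-1],[0,0,0.2,0,0,0,-1],[0,0,0.2,0,0,0,-1],[0,0,0.1535,0,0,0,-1],[0,0,0,0,0,0,-1],[0,0,0,0,0,0,1],[0,0,0,0,0,0,1]]' 25; python3 w.py w2
```

```text
t: 2.2
ee_pos: [0.5577, -0.3514, 0.1051]
tcp_rot: [3.139, -0.001, 0.005]
contact_force: [0.1, 0.3, -0.1]
grip_width: 0.0514
ee [ 0.5577 -0.3514  0.1051] xdir [ 1.0e+00 -7.0e-04  3.3e-03] z [ 0.0033 -0.0026 -1.    ] F [ 0.06  0.29 -0.06] w 0.0514 t 2.2
```

View pics/w2.png

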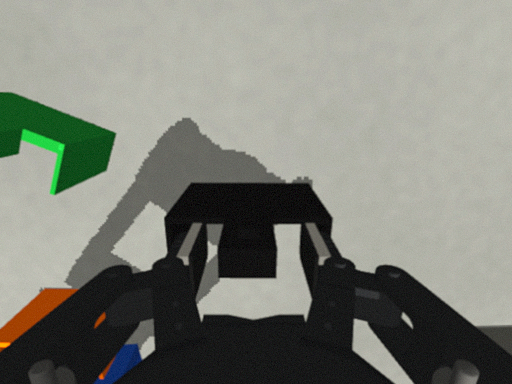

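```bash
python3 -m creep '[[0,-0.0125,0.013,0,0,0,1],[0,0,0,0,0,0,1],[0,0,0,0,0,0,1],[0,0,0,0,0,0,1],[0,0,0,0,0,0,1],[0,0,0,0,0,0,1],[0,0,0,0,0,0,1],[0,0,0,0,0,0,1]]' 30; python3 w.py w3
```

```text
t: 3.25
ee_pos: [0.5579, -0.3489, 0.1025]
tcp_rot: [3.139, -0.001, 0.006]
contact_force: [-0.3, 0.4, 5.8]
grip_width: 0.0273
ee [ 0.5579 -0.3489  0.1025] xdir [ 1.0e+00 -6.0e-04  3.6e-03] z [ 0.0036 -0.0029 -1.    ] F [-0.35  0.37  5.81] w 0.0273 t 3.25
```

View pics/w3.png

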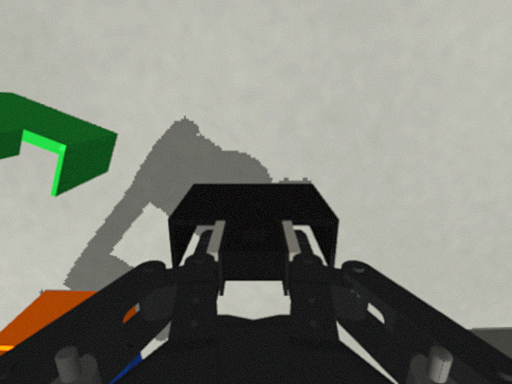

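```bash
python3 -m creep '[[0,0,-0.1,0,0,0,1],[0,0,-0.28,0,0,0,1],[0,0,-0.27,0,0,0,1],[-0.046,-0.3,0,0,0,0,1],[-0.046,-0.3,0,0,0,0,1],[-0.046,-0.3,0,0,0,0,1],[-0.046,-0.3,0,0,0,0,1],[-0.046,-0.3,0,0,0,0.0156,1]]' 30; python3 w.py w4
```

```text
t: 4.3
ee_pos: [0.5095, -0.0456, 0.2305]
tcp_rot: [-3.14, 0.081, -0.0]
contact_force: [0.9, 0.6, -1.8]
grip_width: 0.0276
ee [ 0.5095 -0.0456  0.2305] xdir [ 9.987e-01 -5.130e-02  1.000e-04] z [ 1.e-04  4.e-04 -1.e+00] F [ 0.86  0.61 -1.79] w 0.0276 t 4.3
```

View pics/w4.png

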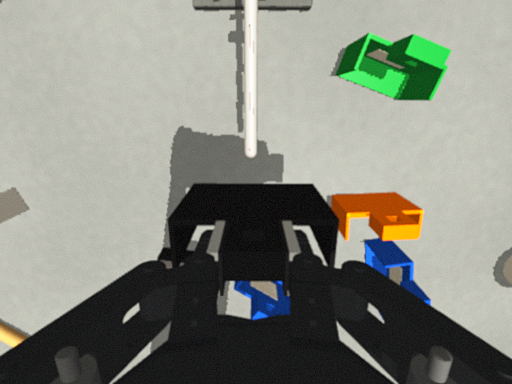

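```bash
cat > prong.py <<'E'
import sys
from m import *
m,d,p=load(sys.argv[1]); C=cloud(m,d)
x0=float(sys.argv[2]) if len(sys.argv)>2 else .54
Z=C[...,2]; M=(Z>.155)&(Z<.185)&(abs(C[...,1]+.048)<.02)&(C[...,0]>x0)
v,u=np.nonzero(M); L=[]
for r in np.unique(v):
    c=u[v==r]
    if len(c)<5 or len(c)>22: continue
    uc=(c.min()+c.max())/2
    q=C[r,c].copy(); q=q[np.argsort(-q[:,2])[:3]]
    L.append(np.r_[r,uc,len(c),atz(m,[(uc,r)],.171)[0][:2],np.median(q[:,2]),C[r,c,0].min()])
L=np.array(L); print(np.round(L[::12],4))
G=L[(L[:,6]>x0)]
k=np.polyfit(G[:,3],G[:,4],1); print('y=a x+b',k,'yaw deg',np.degrees(np.arctan(k[0])),'y@.547',np.polyval(k,.547),'y@.64',np.polyval(k,.64),'res',np.std(G[:,4]-np.polyval(k,G[:,3])))
print('top z med (expect .174)',np.median(L[:,5]),'tip x',C[...,0][M].min(), np.polyfit(G[:,3],G[:,5],1))
E
python3 prong.py w4; python3 - <<'E'
from m import *
m,d,p=load('w4'); C=cloud(m,d)
for r in (0,3,6): print(r,np.round(C[r,190:320:12].tolist(),3).tolist())
cv2.imwrite('pics/w4c.png',crop(p,200,80,110,120,5))
# header
Q=C[170:300,190:320].reshape(-1,3); Q=Q[(Q[:,2]>.2)&(Q[:,2]<.25)]; print(len(Q)); 
T=Q[Q[:,2]>.234]; r=cv2.minAreaRect((T[:,:2]*1000).astype(np.float32)); print(r,np.percentile(T[:,2],[5,50,95]))
E
```

```text
[[ 0.000e+00  2.505e+02  1.400e+01  6.393e-01 -5.100e-02  1.748e-01
   6.381e-01]
 [ 1.200e+01  2.505e+02  1.400e+01  6.331e-01 -5.070e-02  1.752e-01
   6.319e-01]
 [ 2.400e+01  2.505e+02  1.400e+01  6.268e-01 -5.030e-02  1.747e-01
   6.258e-01]
 [ 3.600e+01  2.505e+02  1.400e+01  6.204e-01 -5.000e-02  1.751e-01
   6.195e-01]
 [ 4.800e+01  2.505e+02  1.400e+01  6.139e-01 -4.970e-02  1.743e-01
   6.132e-01]
 [ 6.000e+01  2.510e+02  1.300e+01  6.072e-01 -4.960e-02  1.739e-01
   6.068e-01]
 [ 7.200e+01  2.510e+02  1.300e+01  6.005e-01 -4.930e-02  1.742e-01
   6.000e-01]
 [ 8.400e+01  2.510e+02  1.300e+01  5.935e-01 -4.890e-02  1.746e-01
   5.932e-01]
 [ 9.600e+01  2.510e+02  1.300e+01  5.865e-01 -4.850e-02  1.745e-01
   5.863e-01]
 [ 1.080e+02  2.510e+02  1.300e+01  5.792e-01 -4.820e-02  1.744e-01
   5.790e-01]
 [ 1.200e+02  2.505e+02  1.200e+01  5.719e-01 -4.740e-02  1.750e-01
   5.718e-01]
 [ 1.320e+02  2.505e+02  1.200e+01  5.643e-01 -4.700e-02  1.747e-01
   5.643e-01]
 [ 1.440e+02  2.505e+02  1.200e+01  5.566e-01 -4.660e-02  1.748e-01
   5.564e-01]
 [ 1.560e+02  2.510e+02  9.000e+00
[... 513 characters left out ...]
 0.014], [0.686, -0.116, 0.012]]
3 [[0.694, 0.016, -0.001], [0.689, 0.0, 0.012], [0.688, -0.013, 0.014], [0.687, -0.026, 0.013], [0.687, -0.039, 0.013], [0.637, -0.051, 0.175], [0.685, -0.064, 0.013], [0.685, -0.077, 0.012], [0.684, -0.09, 0.012], [0.684, -0.103, 0.012], [0.683, -0.116, 0.013]]
6 [[0.691, 0.016, -0.0], [0.686, 0.001, 0.012], [0.685, -0.012, 0.013], [0.685, -0.025, 0.011], [0.684, -0.038, 0.013], [0.635, -0.051, 0.175], [0.683, -0.064, 0.011], [0.682, -0.077, 0.012], [0.682, -0.09, 0.012], [0.681, -0.103, 0.011], [0.68, -0.116, 0.013]]
6351
((510.60394287109375, -46.217254638671875), (54.71534729003906, 24.47968864440918), 87.06565856933594) [0.23542724 0.23921329 0.24702269]
```

View pics/w4c.png

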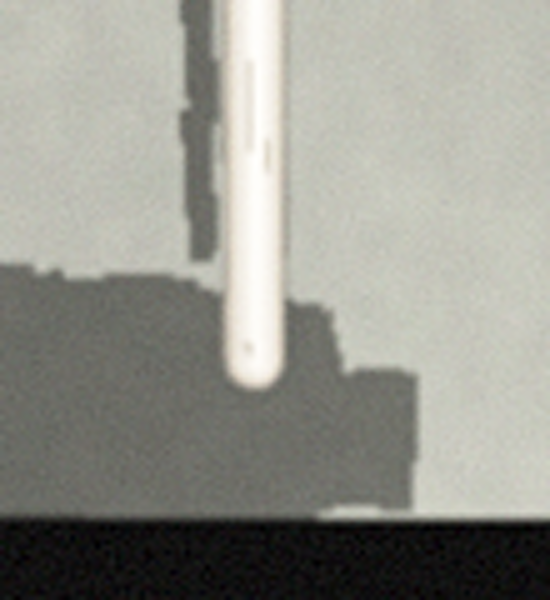

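```bash
python3 -m creep '[[0,-0.0065,0.1,0,0,0,1],[0,0,0.1,0,0,0,1],[0,0,0.065,0,0,0,1],[0.05,0,0,0,0,0,1],[0,0,0,0,0,0,1],[0,0,0,0,0,0,1],[0,0,0,0,0,0,1],[0,0,0,0,0,0,1]]'; python3 w.py w5; python3 prong.py w5|tail -3;python3 - <<'E'
from h import *
p,d=get_image('scene'); cv2.imwrite('pics/s5.png',crop(p,200,150,110,90,7)); 
E
```

```text
t: 5.35
ee_pos: [0.5207, -0.0469, 0.1773]
tcp_rot: [3.141, -0.078, 0.001]
contact_force: [-0.0, 0.4, -0.9]
grip_width: 0.0275
ee [ 0.5207 -0.0469  0.1773] xdir [ 9.988e-01 -4.970e-02  4.000e-04] z [ 4.e-04 -1.e-04 -1.e+00] F [-0.04  0.4  -0.86] w 0.0275 t 5.35
   5.522e-01]]
y=a x+b [-0.05281784 -0.01727314] yaw deg -3.023429845083539 y@.547 -0.04616450049638816 y@.64 -0.05107655954061412 res 9.015526921230403e-05
top z med (expect .174) 0.17471532281903185 tip x 0.5477212286561669 [0.00390082 0.17239625]
```

View pics/w5.png

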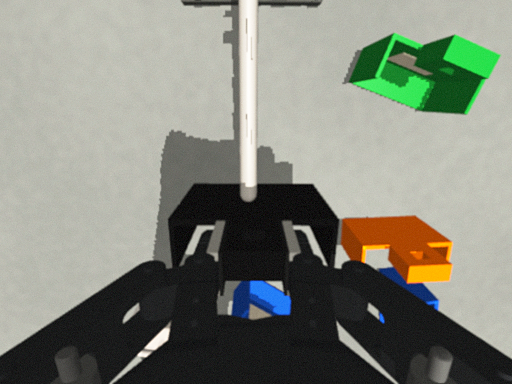

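View pics/s5.png

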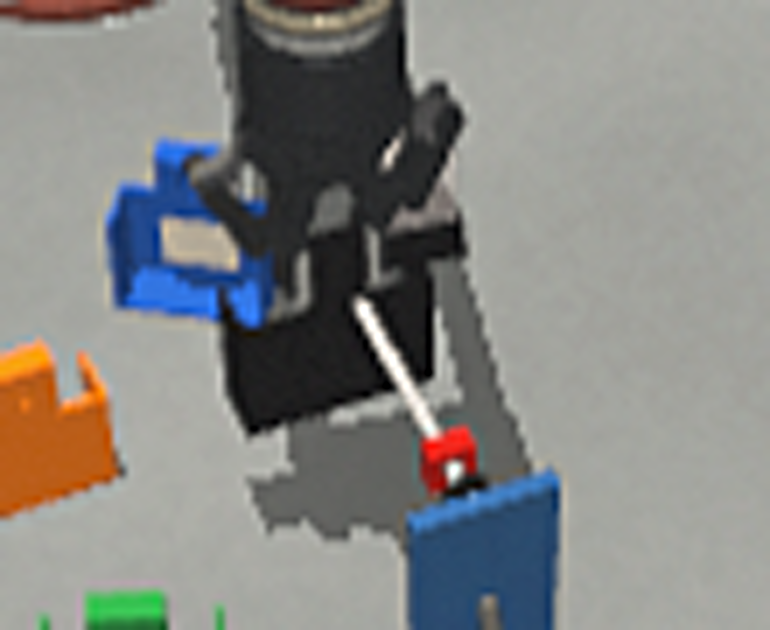

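```bash
python3 -m creep '[[0,-0.0105,0,0,0,0.0005,1],[0.02,0,0,0,0,0,1],[0.02,0,0,0,0,0,1],[0,0,0,0,0,0,1],[0,0,0,0,0,0,1],[0,0,0,0,0,0,1],[0,0,0,0,0,0,1],[0,0,0,0,0,0,1]]'; python3 w.py w6; python3 prong.py w6|tail -3
```

```text
t: 6.45
ee_pos: [0.5287, -0.0452, 0.177]
tcp_rot: [-3.141, 0.08, -0.0]
contact_force: [0.5, 0.6, -0.9]
grip_width: 0.0276
ee [ 0.5287 -0.0452  0.177 ] xdir [ 0.9987 -0.0512  0.    ] z [ 0.  0. -1.] F [ 0.46  0.58 -0.88] w 0.0276 t 6.45
   5.401e-01]]
y=a x+b [-0.05604903 -0.01534142] yaw deg -3.2080161344541867 y@.547 -0.046000236887649815 y@.64 -0.05121279632136581 res 0.0011482476184163017
top z med (expect .174) 0.17470277751690405 tip x 0.5400024524991593 [0.00478571 0.1717833 ]
```

View pics/w6.png

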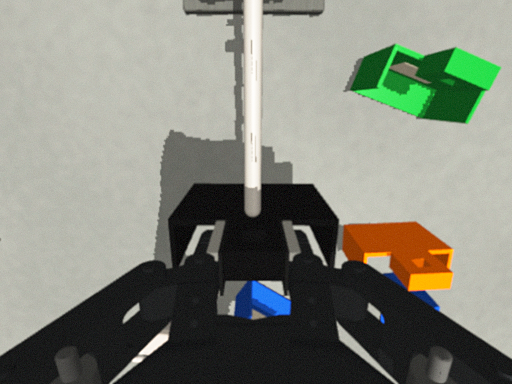

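```bash
python3 -m creep '[[0.02,0,0,0,0,0,1],[0.02,0,0,0,0,0,1],[0.02,0,0,0,0,0,1],[0.02,0,0,0,0,0,1],[0.02,0,0,0,0,0,1],[0,0,0,0,0,0,1],[0,0,0,0,0,0,1],[0,0,0,0,0,0,1]]'; python3 w.py w7
```

```text
t: 7.5
ee_pos: [0.5485, -0.0462, 0.1769]
tcp_rot: [-3.141, 0.08, 0.0]
contact_force: [-0.1, -0.5, -1.1]
grip_width: 0.0279
ee [ 0.5485 -0.0462  0.1769] xdir [ 9.987e-01 -5.120e-02 -2.000e-04] z [-2.e-04  0.e+00 -1.e+00] F [-0.09 -0.48 -1.13] w 0.0279 t 7.5
```

View pics/w7.png

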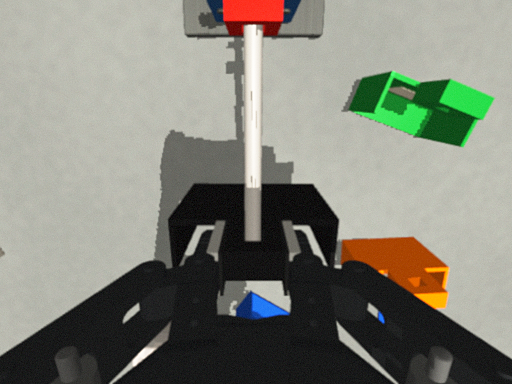

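```bash
python3 - <<'E'
from m import *
m,d,p=load('w7'); C=cloud(m,d)
for r in range(8,44,3): print(r,np.round(C[r,232],4),np.round(C[r,270],4),p[r,270])
E
```

```text
8 [ 0.6556 -0.0441  0.1827] [ 0.6553 -0.0582  0.1815] [ 27  47 254]
11 [ 0.6547 -0.0441  0.1824] [ 0.6541 -0.0581  0.1821] [ 32  46 254]
14 [ 0.6541 -0.0439  0.181 ] [ 0.6533 -0.0582  0.1812] [ 36  56 254]
17 [ 0.6531 -0.0439  0.181 ] [ 0.652  -0.058   0.1823] [ 43  54 254]
20 [ 0.6518 -0.0438  0.1821] [ 0.6511 -0.058   0.1822] [ 31  43 255]
23 [ 0.6521 -0.0435  0.177 ] [ 0.6509 -0.0582  0.1785] [ 11  16 103]
26 [ 0.6517 -0.0432  0.174 ] [ 0.6509 -0.0585  0.174 ] [  3   6 101]
29 [ 0.652  -0.0428  0.1681] [ 0.6508 -0.0587  0.1697] [  9  16 104]
32 [ 0.6518 -0.0425  0.1637] [ 0.6509 -0.0591  0.164 ] [ 3 10 99]
35 [ 0.6519 -0.0421  0.1579] [ 0.6509 -0.0594  0.1584] [24 23 71]
38 [ 0.6829 -0.0327  0.0007] [ 0.6812 -0.0698 -0.    ] [169 177 179]
41 [ 6.802e-01 -3.250e-02  6.000e-04] [ 0.6783 -0.0696  0.0011] [176 187 188]
```

```bash
python3 -m creep '[[0.04,0,0,0,0,0,1],[0.07,0,0,0,0,0,1],[0.08,0,0,0,0,0,1],[0.08,0,0,0,0,0,1],[0.08,0,0,0,0,0,1],[0.06,0,0,0,0,0,1],[0.025,0,0,0,0,0,1],[0,0,0,0,0,0,1]]'; python3 w.py w8
```

```text
t: 8.55
ee_pos: [0.6358, -0.0507, 0.1768]
tcp_rot: [-3.141, 0.08, 0.001]
contact_force: [0.0, 0.5, -2.6]
grip_width: 0.0276
ee [ 0.6358 -0.0507  0.1768] xdir [ 9.987e-01 -5.110e-02 -5.000e-04] z [-5.e-04  1.e-04 -1.e+00] F [ 0.03  0.46 -2.58] w 0.0276 t 8.55
```

View pics/w8.png

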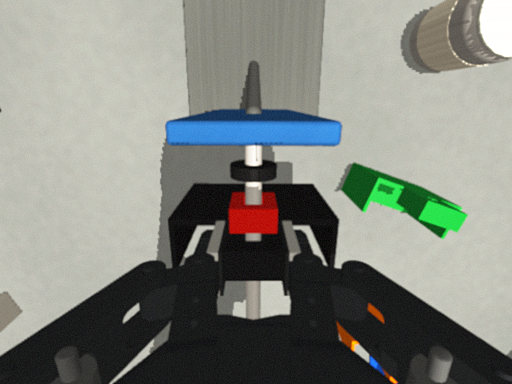

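```bash
python3 -m creep '[[0.02,0,0.007,0,0,0,1],[0,0,0,0,0,0,1],[0,0,0,0,0,0,-0.2],[0,0,0,0,0,0,-0.2],[0,0,0,0,0,0,-0.2],[0,0,-0.1,0,0,0,-0.2],[0,0,-0.2,0,0,0,-0.2],[0,0,-0.2,0,0,0,-1]]'; python3 w.py w9
```

```text
t: 9.6
ee_pos: [0.6397, -0.0509, 0.2781]
tcp_rot: [3.14, -0.08, 0.002]
contact_force: [1.2, 0.1, 0.8]
grip_width: 0.0678
ee [ 0.6397 -0.0509  0.2781] xdir [ 0.9987 -0.0512  0.0011] z [ 1.1e-03 -2.0e-04 -1.0e+00] F [1.23 0.12 0.82] w 0.0678 t 9.6
```

View pics/w9.png

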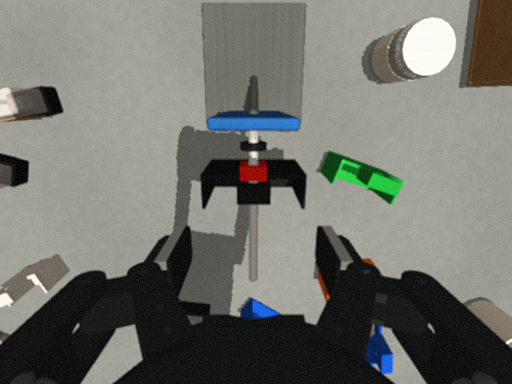

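```bash
cat > hdr.py <<'E'
import sys
from m import *
def hdr(n,cx,cy,ztop,rad=.06):
    m,d,p=load(n); C=cloud(m,d); Q=C.reshape(-1,3); H=p.reshape(-1,3).astype(int)
    k=(np.hypot(Q[:,0]-cx,Q[:,1]-cy)<rad)&(abs(Q[:,2]-ztop)<.006); T=Q[k]
    if len(T)<40: print(n,'few',len(T)); return
    a=cv2.minAreaRect((T[:,:2]*1000).astype(np.float32)); print(n,len(T),np.round(np.r_[a[0],a[1],a[2]],1),'z',np.round(np.percentile(T[:,2],50),4),'ee')
if __name__=='__main__':
    for n in sys.argv[5:]: hdr(n,float(sys.argv[1]),float(sys.argv[2]),float(sys.argv[3]),float(sys.argv[4]))
E
python3 hdr.py .449 -.19 .101 .05 w1 w4 w5 w6 w7 w9
echo small; python3 hdr.py .469 .31 .091 .05 w4 w9; echo slider; python3 - <<'E'
from m import *
m,d,p=load('w8'); C=cloud(m,d)
for r in range(145,245,4): print(r,np.round(C[r,240],4),np.round(C[r,265],4),p[r,265])
E
```

```text
w1 723 [ 450.5 -191.7   38.3   16.9   88.7] z 0.1008 ee
w4 654 [ 451.  -191.    36.6   17.2   89.7] z 0.101 ee
w5 933 [ 451.2 -191.2   38.    17.8   89.6] z 0.1009 ee
w6 928 [ 451.2 -190.9   37.    17.8   89.8] z 0.1009 ee
w7 496 [ 451.2 -193.7   32.5   16.6   89.8] z 0.1008 ee
w9 few 0
small
w4 few 0
w9 172 [474.8 299.2  16.7  24.4  21.5] z 0.0902 ee
slider
145 [ 0.6928 -0.0486  0.1868] [ 0.6924 -0.0586  0.188 ] [131  96  71]
149 [ 6.607e-01 -3.810e-02 -6.000e-04] [ 6.595e-01 -6.510e-02  3.000e-04] [108 114 114]
153 [ 6.565e-01 -3.790e-02  5.000e-04] [ 0.6552 -0.0649  0.0008] [105 110 111]
157 [ 0.6518 -0.0375 -0.0012] [ 0.6505 -0.0648 -0.0009] [105 110 109]
161 [ 0.6816 -0.0469  0.1643] [ 0.6808 -0.0592  0.1638] [16 14 19]
165 [ 0.6812 -0.0472  0.1717] [ 0.681  -0.0588  0.1732] [14 13 12]
169 [ 0.681  -0.0475  0.1787] [ 0.6806 -0.0585  0.1794] [27 29 30]
173 [ 0.6793 -0.0474  0.1793] [ 0.6788 -0.0584  0.1796] [32 33 32]
177 [ 0.6775 -0.0473  0.1794] [ 0.677  -0.0584  0.1795] [31 33 33]
181 [ 0.6757 -0.0472  0.1797] [ 0.675  -0.0583  0.1791] [72 74 74]
185 [ 0.6439 -0.0406  0.0793] 
[... 307 characters left out ...]
6 137]
205 [ 0.6636 -0.0463  0.1775] [ 0.6626 -0.0579  0.1766] [  8  13 129]
209 [ 0.6633 -0.0465  0.1819] [ 0.663  -0.0577  0.1824] [ 15  18 170]
213 [ 0.6614 -0.0464  0.182 ] [ 0.6607 -0.0577  0.1815] [  3  15 188]
217 [ 0.6596 -0.0463  0.1824] [ 0.6588 -0.0576  0.1817] [  0  11 185]
221 [ 0.6576 -0.0462  0.1822] [ 0.6571 -0.0575  0.1824] [  7  12 185]
225 [ 0.6558 -0.0461  0.1825] [ 0.6554 -0.0574  0.183 ] [ 11  17 189]
229 [ 0.6533 -0.0459  0.1814] [ 0.6529 -0.0574  0.1818] [ 15  19 190]
233 [ 0.6446 -0.0447  0.1681] [ 0.6429 -0.0576  0.166 ] [ 13  21 137]
237 [ 0.6446 -0.0449  0.1725] [ 0.6417 -0.0575  0.1682] [15 17 18]
241 [ 0.6445 -0.0451  0.1766] [ 0.6438 -0.0572  0.1764] [19 12 15]
```

```bash
python3 -m creep '[[0,0,0,0,0,-0.015,-1],[-0.236,0.175,0,0,0,0,-1],[-0.236,0.175,0,0,0,0,-1],[-0.236,0.175,0,0,0,0,-1],[-0.236,0.176,0.1,0,0,0,-1],[0,0,0.22,0,0,0,-1],[0,0,0.22,0,0,0,-1],[0,0,0.1,0,0,0,-1]]' 25; python3 w.py w10; python3 hdr.py .45 -.19 .101 .04 w10
```

```text
t: 10.65
ee_pos: [0.449, -0.19, 0.1462]
tcp_rot: [-3.14, 0.008, 0.003]
contact_force: [-0.1, -0.1, -0.7]
grip_width: 0.0852
ee [ 0.449  -0.19    0.1462] xdir [ 1.     -0.0048 -0.0019] z [-0.0019  0.0012 -1.    ] F [-0.07 -0.06 -0.71] w 0.0852 t 10.65
w10 1418 [ 450.9 -191.3   36.1   17.    89.2] z 0.1009 ee
```

View pics/w10.png

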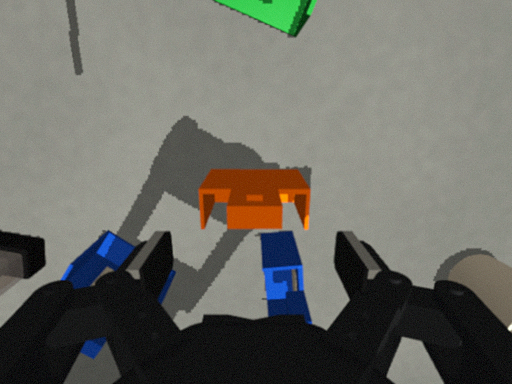

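```bash
python3 -m creep '[[0.0095,0.0065,0.12,0,0,0,-1],[0,0,0.12,0,0,0,-1],[0,0,0.031,0,0,0,-1],[0,0,0,0,0,0,1],[0,0,0,0,0,0,1],[0,0,0,0,0,0,1],[0,0,0,0,0,0,1],[0,0,0,0,0,0,1]]' 30; python3 w.py w11
```

```text
t: 11.7
ee_pos: [0.4531, -0.1921, 0.0947]
tcp_rot: [3.141, -0.006, 0.003]
contact_force: [0.5, 1.6, 6.7]
grip_width: 0.0356
ee [ 0.4531 -0.1921  0.0947] xdir [ 1.    -0.004  0.002] z [ 0.002  -0.0011 -1.    ] F [0.55 1.6  6.65] w 0.0356 t 11.7
```

View pics/w11.png

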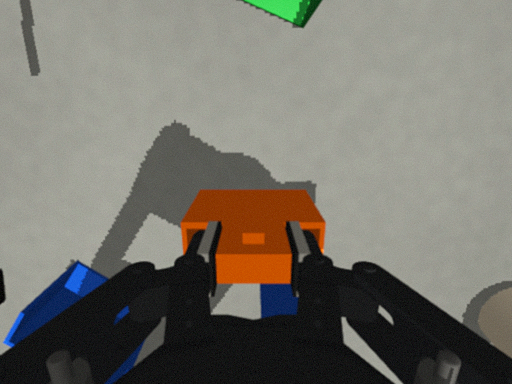

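```bash
python3 -m creep '[[0,0,-0.18,0,0,0,1],[0,0,-0.245,0,0,0,1],[0.093,-0.247,0,0,0,0,1],[0.093,-0.247,0,0,0,0,1],[0.093,-0.247,0,0,0,0,1],[0,0,0,0,0,0.0154,1],[0,0,0,0,0,0,1],[0,0,0,0,0,0,1]]' 30; python3 w.py w12; python3 prong.py w12 | tail -3
```

```text
t: 12.75
ee_pos: [0.5081, -0.044, 0.178]
tcp_rot: [-3.141, 0.082, 0.001]
contact_force: [-0.2, 0.0, 0.3]
grip_width: 0.0353
ee [ 0.5081 -0.044   0.178 ] xdir [ 9.986e-01 -5.240e-02 -9.000e-04] z [-9.e-04  0.e+00 -1.e+00] F [-0.23  0.04  0.26] w 0.0353 t 12.75
   5.513e-01]]
y=a x+b [-0.05199634 -0.01776977] yaw deg -2.976490614818489 y@.547 -0.046211773237415016 y@.64 -0.05104743331930059 res 0.00011103026951015039
top z med (expect .174) 0.17471148061307826 tip x 0.5475680503537168 [0.00320101 0.17285914]
```

View pics/w12.png

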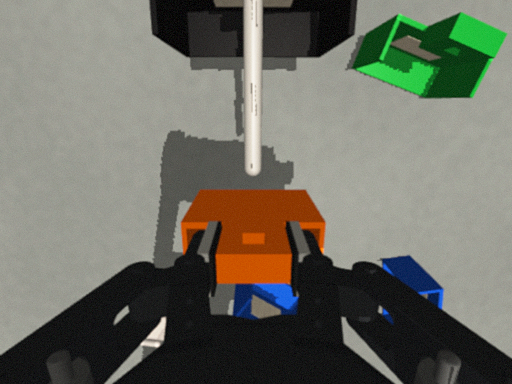

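```bash
cat > ht.py <<'E'
import sys
from m import *
n=sys.argv[1]; lo,hi=float(sys.argv[2]),float(sys.argv[3])
m,d,p=load(n); C=cloud(m,d); Q=C[180:300,205:305].reshape(-1,3); H=p[180:300,205:305].reshape(-1,3).astype(int)
hsv=cv2.cvtColor(H.astype(np.uint8)[None],cv2.COLOR_BGR2HSV)[0].astype(int)
if sys.argv[4]=='o': k=(hsv[:,1]>150)&(hsv[:,0]<20)
else: k=(hsv[:,1]<60)&(hsv[:,2]>120)
k&=(Q[:,2]>lo)&(Q[:,2]<hi); T=Q[k]; h=np.histogram(T[:,2],np.arange(lo,hi,.002)); print(list(zip(np.round(h[1],3),h[0])))
zt=h[1][np.argmax(h[0])]; T=T[abs(T[:,2]-zt-.001)<.004]; print(np.median(T[:,2]), cv2.minAreaRect((T[:,:2]*1000).astype(np.float32)))
E
python3 ht.py w12 .15 .2 o; python3 ht.py w11 .07 .12 o
```

```text
[(np.float64(0.15), np.int64(93)), (np.float64(0.152), np.int64(89)), (np.float64(0.154), np.int64(110)), (np.float64(0.156), np.int64(91)), (np.float64(0.158), np.int64(108)), (np.float64(0.16), np.int64(169)), (np.float64(0.162), np.int64(293)), (np.float64(0.164), np.int64(77)), (np.float64(0.166), np.int64(89)), (np.float64(0.168), np.int64(83)), (np.float64(0.17), np.int64(105)), (np.float64(0.172), np.int64(84)), (np.float64(0.174), np.int64(127)), (np.float64(0.176), np.int64(135)), (np.float64(0.178), np.int64(164)), (np.float64(0.18), np.int64(173)), (np.float64(0.182), np.int64(503)), (np.float64(0.184), np.int64(1908)), (np.float64(0.186), np.int64(51)), (np.float64(0.188), np.int64(15)), (np.float64(0.19), np.int64(2)), (np.float64(0.192), np.int64(0)), (np.float64(0.194), np.int64(1)), (np.float64(0.196), np.int64(0)), (np.float64(0.198), np.int64(0))]
0.18450198645917876 ((506.11279296875, -44.40434265136719), (36.10404968261719, 19.32366943359375), 85.5389175415039)
[(np.float64(0.07), np.int64(92)), (np.float64(0.072), np.int64(100)), (np.float64(0.074), np.int64(104)
[... 160 characters left out ...]
84), np.int64(89)), (np.float64(0.086), np.int64(95)), (np.float64(0.088), np.int64(82)), (np.float64(0.09), np.int64(111)), (np.float64(0.092), np.int64(140)), (np.float64(0.094), np.int64(154)), (np.float64(0.096), np.int64(157)), (np.float64(0.098), np.int64(184)), (np.float64(0.1), np.int64(2093)), (np.float64(0.102), np.int64(248)), (np.float64(0.104), np.int64(13)), (np.float64(0.106), np.int64(3)), (np.float64(0.108), np.int64(0)), (np.float64(0.11), np.int64(0)), (np.float64(0.112), np.int64(0)), (np.float64(0.114), np.int64(1)), (np.float64(0.116), np.int64(0))]
0.10118402948317232 ((451.2188720703125, -192.70074462890625), (35.99380111694336, 18.731868743896484), 89.33129119873047)
```

```bash
python3 -m creep '[[0,0.001,-0.0075,0,0,0,1],[0.05,0,0,0,0,0,1],[0.05,0,0,0,0,0,1],[0.04,0,0,0,0,0,1],[0.03,0,0,0,0,0,1],[0.03,0,0,0,0,0,1],[0.03,0,0,0,0,0,1],[0.0,0,0,0,0,0,1]]' 30; python3 w.py w13
```

```text
t: 13.8
ee_pos: [0.5549, -0.0463, 0.18]
tcp_rot: [3.14, -0.082, 0.0]
contact_force: [-0.8, -1.0, -2.3]
grip_width: 0.0352
ee [ 0.5549 -0.0463  0.18  ] xdir [ 9.986e-01 -5.230e-02  2.000e-04] z [ 2.e-04 -1.e-04 -1.e+00] F [-0.75 -0.97 -2.26] w 0.0352 t 13.8
```

View pics/w13.png

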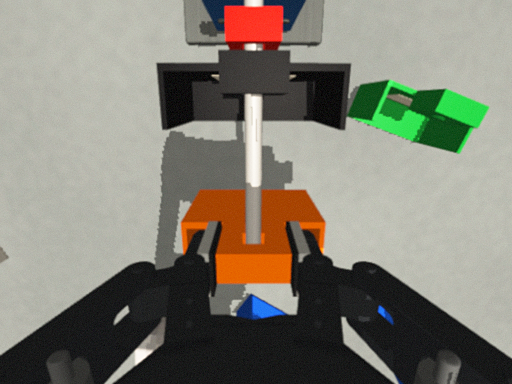

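```bash
python3 -m creep '[[0.04,0,0,0,0,0,1],[0.06,0,0,0,0,0,1],[0.06,0,0,0,0,0,1],[0.06,0,0,0,0,0,1],[0.06,0,0,0,0,0,1],[0.04,0,0,0,0,0,1],[0.015,0,0,0,0,0,1],[0.0,0,0,0,0,0,1]]' 30; python3 w.py w14
```

```text
t: 14.85
ee_pos: [0.6213, -0.0498, 0.1798]
tcp_rot: [-3.14, 0.082, 0.001]
contact_force: [0.1, 0.9, -0.4]
grip_width: 0.0357
ee [ 0.6213 -0.0498  0.1798] xdir [ 9.986e-01 -5.230e-02 -5.000e-04] z [-5.e-04  1.e-04 -1.e+00] F [ 0.13  0.92 -0.35] w 0.0357 t 14.85
```

View pics/w14.png

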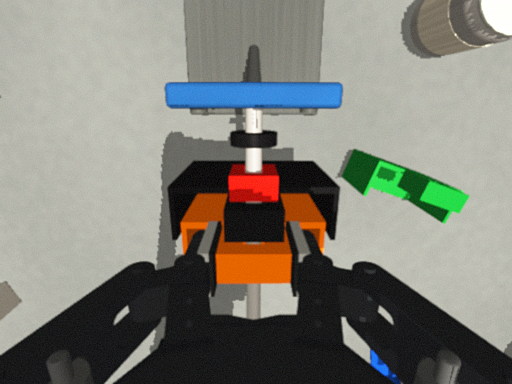

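```bash
python3 -m creep '[[0.01,0,0.007,0,0,0,1],[0,0,0,0,0,0,1],[0,0,0,0,0,0,-0.4],[0,0,0,0,0,0,-0.4],[0,0,0,0,0,0,-0.4],[0,0,-0.1,0,0,0,-0.4],[0,0,-0.2,0,0,0,-0.4],[0,0,-0.2,0,0,0,-1]]'; python3 w.py w15
```

```text
t: 15.9
ee_pos: [0.6235, -0.0499, 0.281]
tcp_rot: [3.14, -0.082, 0.002]
contact_force: [1.2, 0.7, 0.2]
grip_width: 0.076
ee [ 0.6235 -0.0499  0.281 ] xdir [ 0.9986 -0.0524  0.0011] z [ 1.1e-03 -2.0e-04 -1.0e+00] F [1.18 0.69 0.17] w 0.076 t 15.9
```

View pics/w15.png

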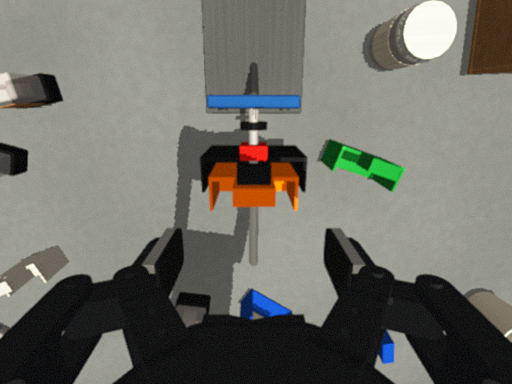

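```bash
python3 -m creep '[[-0.133,-0.269,0,0,0,0,-1],[-0.133,-0.269,0,0,0,0,-1],[-0.133,-0.269,0,0,0,0,-1],[-0.133,-0.269,0.05,0,0,0,-1],[-0.133,-0.269,0.1,0,0,0,-1],[0,0,0.1,0,0,-0.0426,-1],[0,0,0.1,0,0,-0.0426,-1],[0,0,0,0,0,-0.0426,-1]]' 25; python3 w.py w16; python3 hdr.py .47 .31 .091 .045 w16
```

```text
t: 16.95
ee_pos: [0.5037, 0.2252, 0.2077]
tcp_rot: [3.092, 0.554, -0.004]
contact_force: [-0.2, -0.7, 0.2]
grip_width: 0.0857
ee [0.5037 0.2252 0.2077] xdir [ 0.9379  0.347  -0.0025] z [-2.4e-03 -8.0e-04 -1.0e+00] F [-0.22 -0.71  0.22] w 0.0857 t 16.95
w16 898 [471.1 310.5  15.6  44.9  19.9] z 0.0909 ee
```

View pics/w16.png

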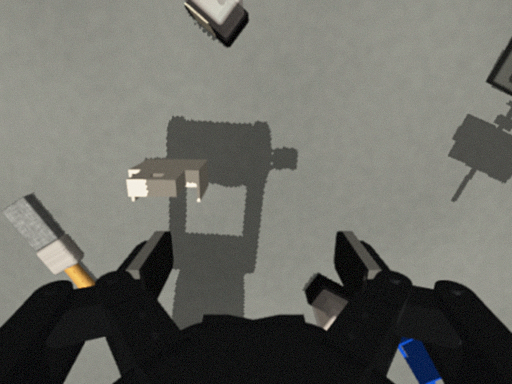

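```bash
python3 -m creep '[[-0.0025,-0.228,0,0,0,0.002,-1],[-0.0025,-0.228,0,0,0,0,-1],[0,0,0.2,0,0,0,-1],[0,0,0.2,0,0,0,-1],[0,0,0.13,0,0,0,-1],[0,0,0.05,0,0,0,-1],[0,0,0.0485,0,0,0,-1],[0,0,0,0,0,0,-1]]' 25; python3 w.py w17
```

```text
t: 18.0
ee_pos: [0.4735, 0.3106, 0.0835]
tcp_rot: [-3.096, -0.535, -0.001]
contact_force: [-0.5, -0.9, 0.3]
grip_width: 0.0852
ee [0.4735 0.3106 0.0835] xdir [9.420e-01 3.356e-01 7.000e-04] z [ 6.e-04  3.e-04 -1.e+00] F [-0.45 -0.94  0.26] w 0.0852 t 18.0
```

View pics/w17.png

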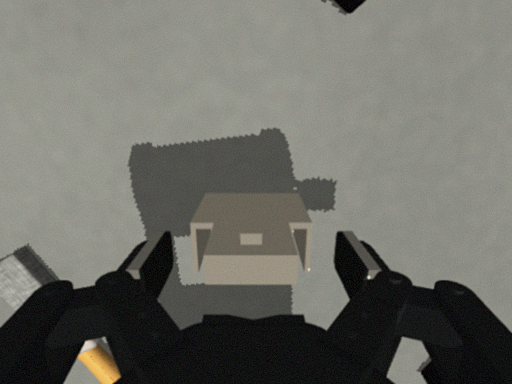

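```bash
python3 -m creep '[[-0.011,0,0.004,0,0,0,-1],[0,0,0,0,0,0,1],[0,0,0,0,0,0,1],[0,0,0,0,0,0,1],[0,0,0,0,0,0,1],[0,0,0,0,0,0,1],[0,0,0,0,0,0,1],[0,0,0,0,0,0,1]]' 35; python3 w.py w18; python3 ht.py w18 .06 .11 w | tail -1
```

```text
t: 19.05
ee_pos: [0.4713, 0.31, 0.0826]
tcp_rot: [-3.095, -0.536, -0.001]
contact_force: [-0.4, 0.4, 4.5]
grip_width: 0.0436
ee [0.4713 0.31   0.0826] xdir [9.418e-01 3.361e-01 8.000e-04] z [ 7.e-04  4.e-04 -1.e+00] F [-0.37  0.45  4.51] w 0.0436 t 19.05
0.09127805373995093 ((471.77960205078125, 309.4722900390625), (17.306406021118164, 43.593624114990234), 20.400663375854492)
```

View pics/w18.png

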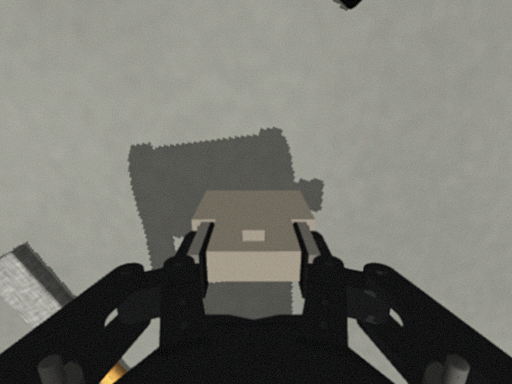

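```bash
python3 -m creep '[[0,0,-0.2,0,0,0,1],[0,0,-0.28,0,0,0,1],[0,0,0,0,0,0.0419,1],[0,0,0,0,0,0.0419,1],[0,0,0,0,0,0.042,1],[0.043,0.3,0,0,0,0,1],[0.043,0.3,0,0,0,0,1],[0.043,0.3,0,0,0,0,1]]' 35; python3 w.py w19
```

```text
t: 20.1
ee_pos: [0.4864, 0.1269, 0.1772]
tcp_rot: [3.14, -0.081, -0.002]
contact_force: [1.5, -0.5, -1.1]
grip_width: 0.0432
ee [0.4864 0.1269 0.1772] xdir [ 0.9987 -0.0514 -0.0015] z [-1.5e-03 -5.0e-04 -1.0e+00] F [ 1.5  -0.47 -1.1 ] w 0.0432 t 20.1
```

```bash
python3 -m creep '[[0.051,0.283,0,0,0,0,1],[0.051,0.283,0,0,0,0,1],[0.051,0.283,0,0,0,0,1],[0,0,0,0,0,0,1],[0,0,0,0,0,0,1],[0,0,0,0,0,0,1],[0,0,0,0,0,0,1],[0,0,0,0,0,0,1]]' 35; python3 w.py w20;  python3 prong.py w20 | tail -3;python3 ht.py w20 .15 .2 w | tail -1
```

```text
t: 21.15
ee_pos: [0.5089, -0.0416, 0.1782]
tcp_rot: [-3.141, 0.08, 0.0]
contact_force: [-0.2, -0.7, -0.8]
grip_width: 0.0435
ee [ 0.5089 -0.0416  0.1782] xdir [ 9.987e-01 -5.080e-02 -1.000e-04] z [-1.e-04  1.e-04 -1.e+00] F [-0.16 -0.67 -0.85] w 0.0435 t 21.15
   5.520e-01]]
y=a x+b [-0.05352017 -0.01684303] yaw deg -3.063557124995409 y@.547 -0.04611856317006632 y@.64 -0.051095939187138784 res 6.023559926211185e-05
top z med (expect .174) 0.17469696572680926 tip x 0.5478288088479732 [0.00651406 0.17092687]
0.18688143819905972 ((508.85455322265625, -42.143959045410156), (43.49253845214844, 18.816242218017578), 85.03089141845703)
```

View pics/w20.png

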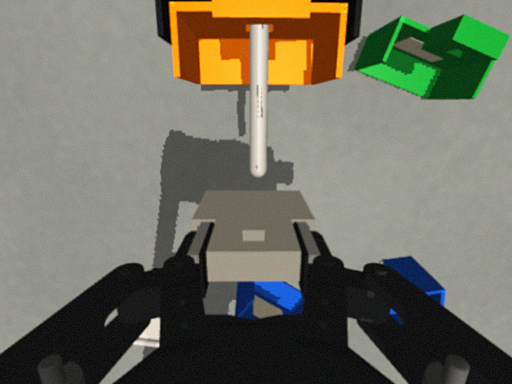

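```bash
python3 -m creep '[[0,0.0135,0.001,0,0,0.0004,1],[0.05,0,0,0,0,0,1],[0.05,0,0,0,0,0,1],[0,0,0,0,0,0,1],[0,0,0,0,0,0,1],[0,0,0,0,0,0,1],[0,0,0,0,0,0,1],[0,0,0,0,0,0,1]]' 35; python3 w.py w21
```

```text
t: 22.2
ee_pos: [0.5287, -0.0462, 0.1781]
tcp_rot: [-3.14, 0.084, -0.0]
contact_force: [-0.0, 0.7, -1.4]
grip_width: 0.0434
ee [ 0.5287 -0.0462  0.1781] xdir [ 0.9986 -0.0537  0.    ] z [ 0.  0. -1.] F [-0.03  0.74 -1.44] w 0.0434 t 22.2
```

View pics/w21.png

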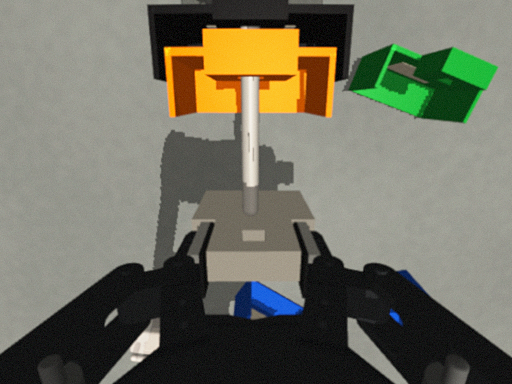

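```bash
python3 -m creep '[[0,-0.004,0,0,0,-0.0004,1],[0.03,0,0,0,0,0,1],[0.03,0,0,0,0,0,1],[0.03,0,0,0,0,0,1],[0.03,0,0,0,0,0,1],[0.03,0,0,0,0,0,1],[0,0,0,0,0,0,1],[0,0,0,0,0,0,1]]' 35; python3 w.py w22
```

```text
t: 23.25
ee_pos: [0.5587, -0.047, 0.1779]
tcp_rot: [-3.14, 0.082, 0.001]
contact_force: [-0.1, 0.2, -0.7]
grip_width: 0.0435
ee [ 0.5587 -0.047   0.1779] xdir [ 9.986e-01 -5.240e-02 -4.000e-04] z [-4.e-04  1.e-04 -1.e+00] F [-0.07  0.19 -0.74] w 0.0435 t 23.25
```

View pics/w22.png

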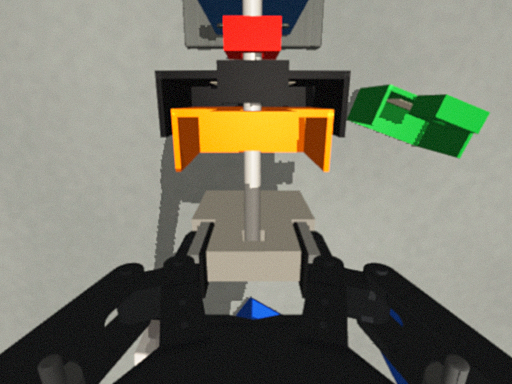

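```bash
python3 -m creep '[[0.04,0,0,0,0,0,1],[0.05,0,0,0,0,0,1],[0.05,0,0,0,0,0,1],[0.04,0,0,0,0,0,1],[0.02,0,0,0,0,0,1],[0.02,0,0,0,0,0,1],[0.0,0,0,0,0,0,1],[0,0,0,0,0,0,1]]' 35; python3 w.py w23
```

```text
t: 24.3
ee_pos: [0.6025, -0.0493, 0.178]
tcp_rot: [-3.14, 0.082, 0.001]
contact_force: [0.6, -0.1, -0.2]
grip_width: 0.0436
ee [ 0.6025 -0.0493  0.178 ] xdir [ 9.986e-01 -5.250e-02 -3.000e-04] z [-3.e-04  0.e+00 -1.e+00] F [ 0.55 -0.11 -0.21] w 0.0436 t 24.3
```

View pics/w23.png

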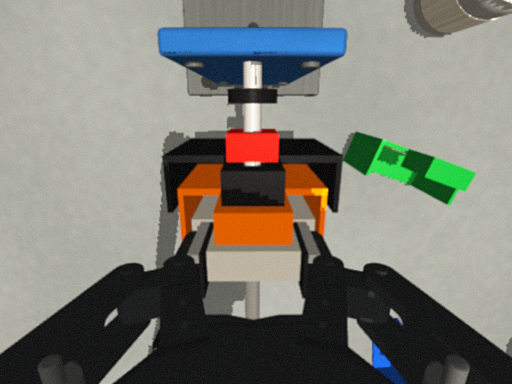

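```bash
python3 -m creep '[[0.01,0,0,0,0,0,1],[0.01,0,0,0,0,0,1],[0.01,0,0,0,0,0,1],[0.01,0,0,0,0,0,1],[0.01,0,0,0,0,0,1],[0.01,0,0,0,0,0,1],[0.0,0,0,0,0,0,1],[0,0,0,0,0,0,1]]' 35; python3 w.py w24
```

```text
t: 25.35
ee_pos: [0.613, -0.0499, 0.1777]
tcp_rot: [-3.14, 0.082, 0.008]
contact_force: [-5.1, 1.0, 3.0]
grip_width: 0.0435
ee [ 0.613  -0.0499  0.1777] xdir [ 0.9986 -0.0523 -0.0049] z [-4.9e-03  4.0e-04 -1.0e+00] F [-5.06  0.97  2.98] w 0.0435 t 25.35
```

View pics/w24.png

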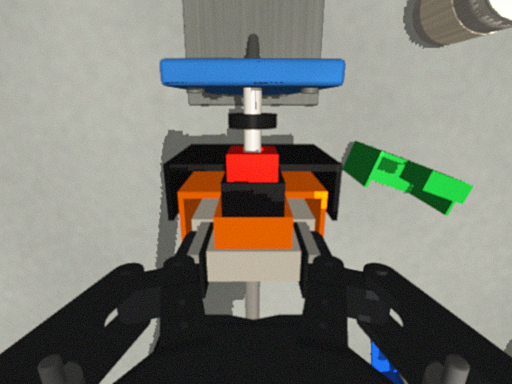

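```bash
python3 -m creep '[[0.005,0,-0.003,0,0,0,1],[0.005,0,0,0,0,0,1],[0.005,0,0,0,0,0,1],[0.005,0,0,0,0,0,1],[0.005,0,0,0,0,0,1],[0.005,0,0,0,0,0,1],[0.005,0,0,0,0,0,1],[0,0,0,0,0,0,1]]' 35; python3 w.py w25
```

```text
t: 26.4
ee_pos: [0.6199, -0.0502, 0.1778]
tcp_rot: [-3.14, 0.082, 0.008]
contact_force: [-5.0, -0.3, 1.6]
grip_width: 0.0433
ee [ 0.6199 -0.0502  0.1778] xdir [ 0.9986 -0.0523 -0.0053] z [-5.2e-03  4.0e-04 -1.0e+00] F [-5.03 -0.26  1.62] w 0.0433 t 26.4
```

View pics/w25.png

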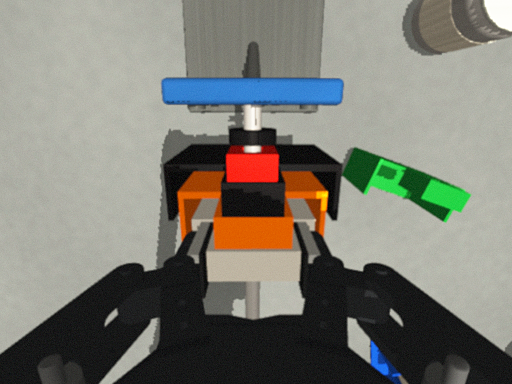

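```bash
python3 -m creep '[[0.003,0,0,0,0,0,1],[0.003,0,0,0,0,0,1],[0.003,0,0,0,0,0,1],[0.003,0,0,0,0,0,1],[0.003,0,0,0,0,0,1],[0,0,0,0,0,0,1],[0,0,0,0,0,0,1],[0,0,0,0,0,0,1]]' 35; python3 w.py w26; python3 - <<'E'
from m import *
m,d,p=load('w26'); C=cloud(m,d)
for r in range(120,186,3): print(r,np.round(C[r,240],4),np.round(C[r,265],4))
E
```

```text
t: 27.45
ee_pos: [0.6228, -0.0504, 0.1778]
tcp_rot: [-3.14, 0.082, 0.008]
contact_force: [-5.3, -0.5, 1.0]
grip_width: 0.0435
ee [ 0.6228 -0.0504  0.1778] xdir [ 0.9986 -0.0523 -0.0054] z [-5.3e-03  4.0e-04 -1.0e+00] F [-5.29 -0.54  1.01] w 0.0435 t 27.45
120 [ 6.776e-01 -3.970e-02  3.000e-04] [ 6.762e-01 -6.600e-02 -3.000e-04]
123 [ 6.745e-01 -3.950e-02  1.000e-04] [ 0.6732 -0.0659  0.0012]
126 [ 6.714e-01 -3.940e-02  6.000e-04] [ 6.70e-01 -6.58e-02  5.00e-04]
129 [ 0.6682 -0.0391 -0.    ] [ 6.669e-01 -6.560e-02  6.000e-04]
132 [ 0.6652 -0.039   0.0016] [ 6.637e-01 -6.550e-02  5.000e-04]
135 [ 0.6815 -0.0476  0.168 ] [ 0.6809 -0.0593  0.1675]
138 [ 0.6816 -0.0481  0.1794] [ 0.6809 -0.0589  0.1783]
141 [ 0.6805 -0.0481  0.1804] [ 0.6799 -0.0587  0.1802]
144 [ 0.6791 -0.048   0.1799] [ 0.6785 -0.0587  0.1795]
147 [ 0.6778 -0.0479  0.1795] [ 0.6773 -0.0586  0.1798]
150 [ 0.6765 -0.0478  0.18  ] [ 0.6757 -0.0586  0.1786]
153 [ 0.6749 -0.0476  0.178 ] [ 0.6742 -0.0586  0.1773]
156 [ 0.6742 -0.0478  0.1816] [ 0.6737 -0.0584  0.1818]
159 [ 0.6729 -0.0477  0.1815] [ 0.6724 -0.0584  0.1819]
162 [ 0.6718 -0.0476  0.1823] [ 0.6711 -0.0583  0.1817]
165 [ 0.6705 -0.0476  0.1825] [ 0.67   -0.0582  0.1828]
168 [ 0.6692 -0.0475  0.1823] [ 0.6687 -0.0582  0.1829]
171 [ 0.668  -0.0474  0.183 ] [ 0.6673 -0.0581  0.1826]
174 [ 0.6664 -0.0473  0.1821] [ 0.666  -0.0581  0.1826]
177 [ 0.6652 -0.0472  0.1825] [ 0.6647 -0.058   0.1827]
180 [ 0.664  -0.0472  0.1829] [ 0.6635 -0.058   0.1833]
183 [ 0.663  -0.0472  0.1842] [ 0.6623 -0.0579  0.1839]
```

```bash
python3 -m creep '[[0.0025,0,0,0,0,0,1],[0.0025,0,0,0,0,0,1],[0.0025,0,0,0,0,0,1],[0.0025,0,0,0,0,0,1],[0,0,0,0,0,0,1],[0,0,0,0,0,0,1],[0,0,0,0,0,0,1],[0,0,0,0,0,0,1]]' 35; python3 w.py w27
```

```text
t: 28.5
ee_pos: [0.6234, -0.0504, 0.1777]
tcp_rot: [-3.14, 0.082, 0.014]
contact_force: [-9.7, 0.5, 3.5]
grip_width: 0.0437
ee [ 0.6234 -0.0504  0.1777] xdir [ 0.9986 -0.0522 -0.0092] z [-9.1e-03  6.0e-04 -1.0e+00] F [-9.67  0.46  3.49] w 0.0437 t 28.5
```

```bash
python3 -m creep '[[0.003,0,-0.002,0,0,0,1],[0.003,0,0,0,0,0,1],[0.003,0,0,0,0,0,1],[0,0,0,0,0,0,1],[0,0,0,0,0,0,1],[0,0,0,0,0,0,1],[0,0,0,0,0,0,1],[0,0,0,0,0,0,1]]' 35; python3 w.py w28
```

```text
t: 29.55
ee_pos: [0.6235, -0.0504, 0.1777]
tcp_rot: [-3.14, 0.082, 0.022]
contact_force: [-13.6, 0.3, 5.6]
grip_width: 0.0434
ee [ 0.6235 -0.0504  0.1777] xdir [ 0.9985 -0.0521 -0.0138] z [-1.380e-02  9.000e-04 -9.999e-01] F [-13.59   0.29   5.63] w 0.0434 t 29.55
```

View pics/w28.png

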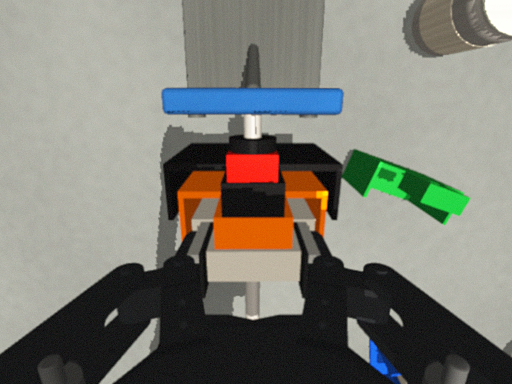

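```bash
python3 -m creep '[[0.003,0,-0.004,0,0,0,1],[0.003,0,0,0,0,0,1],[0.002,0,0,0,0,0,1],[0,0,0,0,0,0,1],[0,0,0,0,0,0,1],[0,0,0,0,0,0,1],[0,0,0,0,0,0,1],[0,0,0,0,0,0,1]]' 35; python3 w.py w29
```

```text
t: 30.6
ee_pos: [0.6235, -0.0504, 0.1778]
tcp_rot: [-3.14, 0.082, 0.028]
contact_force: [-15.5, 0.6, 6.1]
grip_width: 0.0435
ee [ 0.6235 -0.0504  0.1778] xdir [ 0.9985 -0.052  -0.018 ] z [-0.018   0.0012 -0.9998] F [-15.48   0.6    6.13] w 0.0435 t 30.6
```

```bash
python3 -m creep '[[0.003,0,-0.005,0,0,0,1],[0.003,0,-0.003,0,0,0,1],[0,0,0,0,0,0,1],[0,0,0,0,0,0,1],[0,0,0,0,0,0,1],[0,0,0,0,0,0,1],[0,0,0,0,0,0,1],[0,0,0,0,0,0,1]]' 35; python3 w.py w30;python3 - <<'E'
from m import *
m,d,p=load('w30'); C=cloud(m,d)
cv2.imwrite('pics/w30c.png',crop(p,150,80,210,210,3.5))
for r in range(129,186,3): print(r,np.round(C[r,240],4),np.round(C[r,265],4))
E
```

```text
t: 31.65
ee_pos: [0.6235, -0.0504, 0.1779]
tcp_rot: [-3.139, 0.082, 0.033]
contact_force: [-17.2, 0.0, 3.4]
grip_width: 0.0434
ee [ 0.6235 -0.0504  0.1779] xdir [ 0.9984 -0.052  -0.0211] z [-0.0211  0.0015 -0.9998] F [-17.16   0.     3.42] w 0.0434 t 31.65
129 [ 6.662e-01 -3.890e-02  2.000e-04] [ 6.648e-01 -6.540e-02 -2.000e-04]
132 [ 0.6632 -0.0388  0.0012] [ 6.617e-01 -6.530e-02 -2.000e-04]
135 [ 0.6816 -0.0474  0.1634] [ 0.681  -0.0594  0.1632]
138 [ 0.6814 -0.0477  0.1718] [ 0.6809 -0.059   0.1725]
141 [ 0.6813 -0.0481  0.1802] [ 0.6809 -0.0587  0.1809]
144 [ 0.6802 -0.0481  0.1809] [ 0.6794 -0.0587  0.1794]
147 [ 0.6787 -0.0479  0.1799] [ 0.6782 -0.0586  0.1803]
150 [ 0.6772 -0.0478  0.1788] [ 0.6769 -0.0585  0.1801]
153 [ 0.6763 -0.0478  0.181 ] [ 0.6755 -0.0585  0.1797]
156 [ 0.6752 -0.0478  0.1817] [ 0.6748 -0.0584  0.1826]
159 [ 0.6742 -0.0478  0.183 ] [ 0.6736 -0.0583  0.1831]
162 [ 0.6725 -0.0476  0.1814] [ 0.6721 -0.0583  0.182 ]
165 [ 0.6712 -0.0475  0.1815] [ 0.6707 -0.0582  0.1817]
168 [ 0.6704 -0.0476  0.1834] [ 0.67   -0.0581  0.1842]
171 [ 0.6687 -0.0474  0.1819] [ 0.6682 -0.0581  0.1823]
174 [ 0.6673 -0.0473  0.1818] [ 0.6671 -0.0581  0.183 ]
177 [ 0.6658 -0.0472  0.1813] [ 0.6656 -0.058   0.1824]
180 [ 0.6646 -0.0471  0.1819] [ 0.6643 -0.058   0.1828]
183 [ 0.6635 -0.0471  0.1826] [ 0.6633 -0.0579  0.1837]
```

View pics/w30c.png

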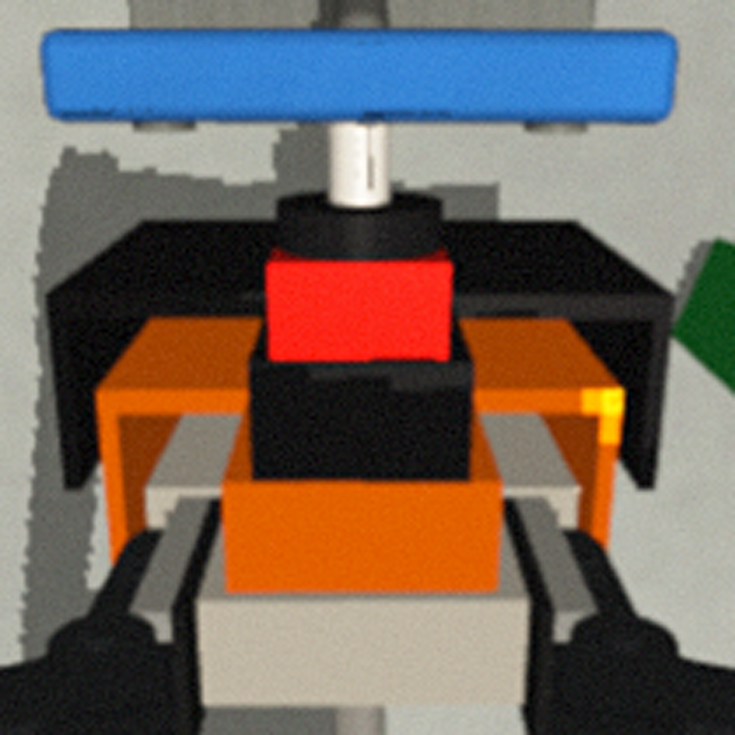

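```bash
python3 -m creep '[[-0.008,0,0.004,0,0,0,1],[-0.008,0,0.004,0,0,0,1],[-0.006,0,0.003,0,0,0,1],[0,0,0,0,0,0,1],[0,0,0,0,0,0,1],[0,0,0,0,0,0,1],[0,0,0,0,0,0,1],[0,0,0,0,0,0,1]]' 35; python3 w.py w31
```

```text
t: 32.7
ee_pos: [0.6235, -0.0504, 0.1778]
tcp_rot: [-3.14, 0.082, 0.015]
contact_force: [-9.1, -0.1, 2.1]
grip_width: 0.0432
ee [ 0.6235 -0.0504  0.1778] xdir [ 0.9986 -0.0522 -0.0095] z [-9.5e-03  7.0e-04 -1.0e+00] F [-9.06 -0.09  2.13] w 0.0432 t 32.7
```

```bash
python3 -m creep '[[-0.008,0,0,0,0,0,1],[-0.008,0,0,0,0,0,1],[-0.004,0,0,0,0,0,1],[0,0,0,0,0,0,1],[0,0,0,0,0,0,1],[0,0,0,0,0,0,1],[0,0,0,0,0,0,1],[0,0,0,0,0,0,1]]' 35; python3 w.py w32
```

```text
t: 33.75
ee_pos: [0.6233, -0.0504, 0.1795]
tcp_rot: [3.14, -0.082, 0.002]
contact_force: [-0.2, 0.1, -0.5]
grip_width: 0.0434
ee [ 0.6233 -0.0504  0.1795] xdir [ 0.9986 -0.0524  0.0011] z [ 1.e-03 -1.e-04 -1.e+00] F [-0.24  0.12 -0.55] w 0.0434 t 33.75
```

```bash
python3 -m creep '[[0,0,0.01,0,0,0,1],[0,0,0.006,0,0,0,1],[0,0,0,0,0,0,-0.6],[0,0,0,0,0,0,-0.6],[0,0,0,0,0,0,-0.6],[0,0,-0.1,0,0,0,-0.6],[0,0,-0.2,0,0,0,-0.6],[0,0,-0.2,0,0,0,-0.6]]'; python3 w.py w33; python3 - <<'E'
from m import *
m,d,p=load('w33'); C=cloud(m,d)
cv2.imwrite('pics/w33c.png',crop(p,150,60,220,170,3.6))
q,_=get_image('scene'); cv2.imwrite('pics/s33c.png',crop(q,200,150,130,110,6))
E
```

```text
t: 34.8
ee_pos: [0.6231, -0.0505, 0.2786]
tcp_rot: [3.14, -0.082, 0.002]
contact_force: [0.5, 0.2, -0.2]
grip_width: 0.0685
ee [ 0.6231 -0.0505  0.2786] xdir [ 0.9986 -0.0524  0.0012] z [ 1.2e-03 -2.0e-04 -1.0e+00] F [ 0.48  0.2  -0.19] w 0.0685 t 34.8
```

View pics/w33c.png

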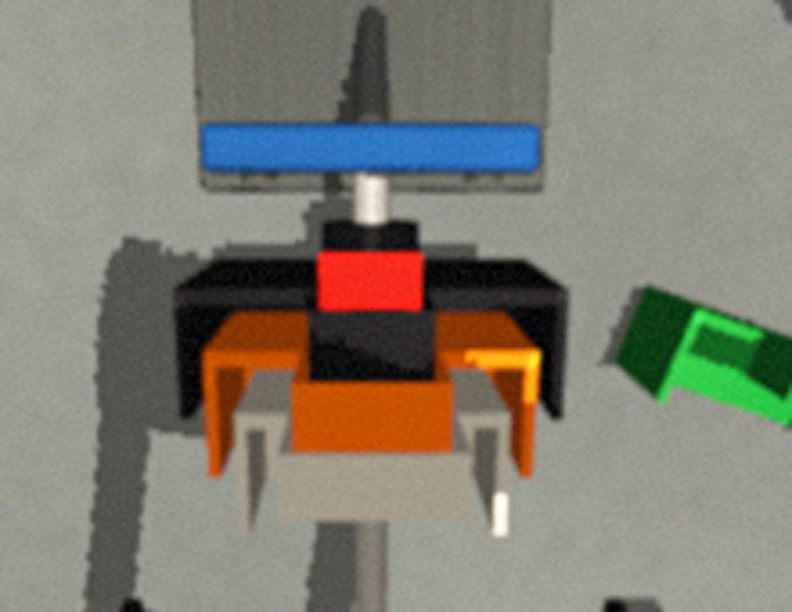

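View pics/s33c.png

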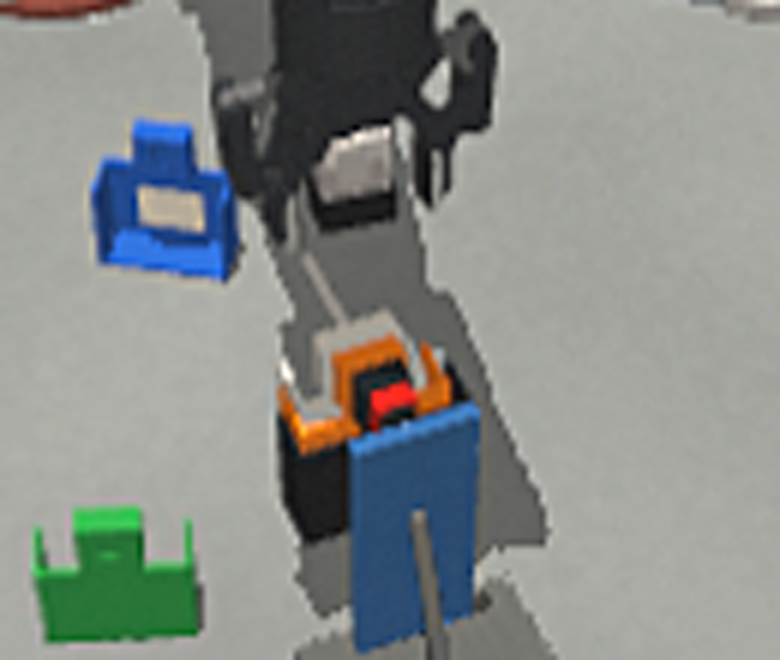

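```bash
python3 -m creep '[[-0.1,0,-0.2,0,0,0,-0.6],[-0.2,0,-0.1,0,0,0,-0.6],[-0.2,0,0,0,0,0,-0.6],[0,0,0,0,0,0,-0.6],[0,0,0,0,0,0,-0.6],[0,0,0,0,0,0,-0.6],[0,0,0,0,0,0,-0.6],[0,0,0,0,0,0,-0.6]]'; python3 w.py w34; python3 - <<'E'
from m import *
m,d,p=load('w33'); C=cloud(m,d)
for r in range(98,206,3): print(r,np.round(C[r,248],4),p[r,248])
q,dt=get_image('top'); a=cv2.imread('pics/top0.png'); cv2.imwrite('pics/top34.png',q)
Ct=cloud(camera_model('top'),dt); C0=np.load('pics/Ctop.npy')
for k,(a,b,c,e) in dict(green=(280,150,315,176),pack1=(160,118,190,140),pack2=(140,142,170,165),pack3=(212,222,236,240),can=(300,105,325,132),cup=(350,228,386,258),blue1=(242,222,274,248),blue2=(294,222,316,252),brush=(98,222,152,275)).items():
    o=[]
    for X in (C0,Ct):
        Q=X[b:e,a:c].reshape(-1,3); Q=Q[(Q[:,2]>.012)&(Q[:,2]<.13)]; o.append(np.round(np.median(Q,0)*1000,1))
    print(k,*o)
E
```

```text
t: 35.9
ee_pos: [0.5235, -0.0452, 0.3357]
tcp_rot: [-3.14, 0.082, 0.001]
contact_force: [0.9, -1.0, 0.3]
grip_width: 0.0686
ee [ 0.5235 -0.0452  0.3357] xdir [ 9.986e-01 -5.230e-02 -6.000e-04] z [-6.e-04  2.e-04 -1.e+00] F [ 0.87 -1.    0.26] w 0.0686 t 35.9
98 [ 0.6994 -0.051   0.1883] [195 117  45]
101 [ 0.6973 -0.0509  0.188 ] [196 117  49]
104 [ 0.6952 -0.0508  0.1882] [198 120  48]
107 [ 0.6931 -0.0506  0.1874] [127  85  64]
110 [ 0.6905 -0.0502  0.1711] [127 136 145]
113 [ 0.6882 -0.0501  0.172 ] [115 125 130]
116 [ 0.6858 -0.0499  0.1704] [121 129 135]
119 [ 0.6835 -0.0498  0.1717] [119 124 131]
122 [ 0.6814 -0.0498  0.1747] [41 44 48]
125 [ 0.6795 -0.0498  0.1812] [27 24 29]
128 [ 0.6772 -0.0496  0.1803] [30 30 19]
131 [ 0.6749 -0.0495  0.1809] [ 19  44 254]
134 [ 0.6727 -0.0494  0.1821] [ 25  38 248]
137 [ 0.6705 -0.0493  0.1829] [ 20  34 248]
140 [ 0.6682 -0.0492  0.1828] [ 30  43 248]
143 [ 0.6657 -0.049   0.1823] [ 31  46 250]
146 [ 0.6634 -0.0489  0.1821] [ 30  34 115]
149 [ 0.6613 -0.0488  0.1841] [39 40 40]
152 [ 0.6591 -0.0487  0.185 ] [46 42 47]
155 [ 0.6564 -0.0485 
[... 468 characters left out ...]
  0.1848] [146 159 170]
191 [ 0.6269 -0.0468  0.1843] [140 154 161]
194 [ 0.6244 -0.0467  0.1846] [141 157 164]
197 [ 0.6219 -0.0466  0.1848] [135 151 159]
200 [ 0.6191 -0.0464  0.1845] [140 154 163]
203 [ 0.6167 -0.0463  0.1849] [144 159 166]
green [ 612.7 -194.4   67.7] [ 609.7 -203.5   85.2]
pack1 [719.6 235.5  74.2] [719.5 235.2  74.4]
pack2 [634.7 306.1  75.3] [634.8 307.   75.9]
pack3 [370.9  64.7  76.9] [374.2  84.8  76.4]
can [ 750.4 -233.    86.8] [ 750.5 -232.7   87.3]
cup [ 328.  -455.3   63.1] [ 328.5 -455.2   63.2]
blue1 [342.7 -53.3  88.3] [nan nan nan]
blue2 [ 347.  -225.5   67.7] [ 346.6 -225.6   68.3]
brush [312.5 429.3  18.7] [312.6 429.3  18.4]
  return _methods._mean(a, axis=axis, dtype=dtype,
  ret = um.true_divide(
```

View pics/w34.png

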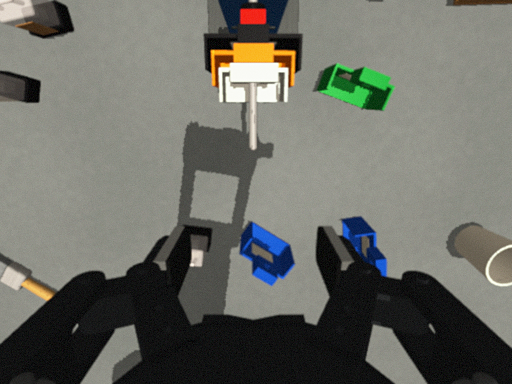

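View pics/top34.png

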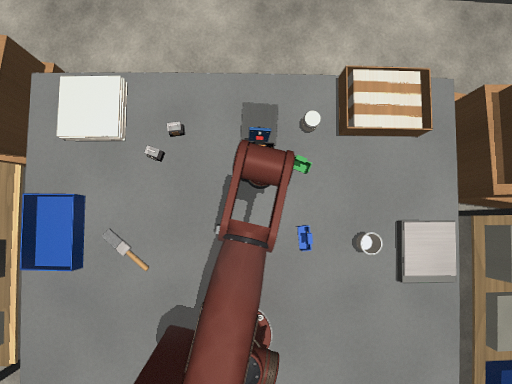

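```bash
python3 -c "
from rig import hand_in; print(hand_in())"
```

```text
the job is handed in; nothing more can be done
None
```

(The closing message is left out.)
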